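# Fit the flask insert cup-up in the hotplate and stand the flask in it

## Task

Take the metal insert with the wide cup from its easel and set it down carefully, fully home and level in the round pocket of the hotplate, cup opening upwards. Then lift the round-bottomed flask out of its cork ring and lower it gently, upright, into the cup until its bulb rests inside, and let go. Do not drop or knock the insert or the glass, and leave the narrow-cup insert and the other things on the bench where they are.

Things in the scene. Friction and masses are not known exactly. Their poses are not given: they have to be found in the camera images.
- insert_mid (a point): Bare aluminium insert, one piece, about 0.3 kg: a flat round flange 84 mm across and 14 mm thick and, standing on it, a round cup 62 mm outside, 54 mm inside, 46 mm high; 60 mm overall. This point: on its axis half-way up, 30 mm above the flange's underside. z axis: along the piece from flange to cup opening. Inside, a ledge 10 mm above the cup's floor (34 mm opening) carries the bulb.
- pocket (a point): Centre of the floor of the round pocket in the hotplate's steel top plate: 91 mm in diameter, 10 mm deep, mouth slightly chamfered, z axis up. The floor is 97 mm above the bench, the plate's top 107 mm; the plate is 150 mm square about the pocket. With the insert home its flange stands 4 mm proud of the plate.
- hotplate: White hotplate housing, fixed, 260 x 180 mm, 82 mm high, two black knobs on its -x side. Origin under its middle; the pocket's centre lies 40 mm from there along its +x.
- flask_mid (a point): Round-bottomed flask of brown glass, 0.09 kg, 122 mm tall: ball bulb 46 mm across, straight neck 24 mm across, 28 mm lip over the top 6 mm. Weighted low, so it stands nearly upright in its ring. This point: on its axis half-way up, in the neck, 61 mm above the bottom; z axis up along the neck. Resting in the cup, this point is about 48 mm above insert_mid (78 mm above the insert's underside).
- narrow_insert_mid (a point): Another aluminium insert with the same flange (84 mm, 14 mm thick, 60 mm overall) but a narrow cup, 38 mm outside and 28 mm inside, too small for the flask. It leans on a second easel in the same way. Point half-way up its axis, z axis towards its cup. Not to be moved.
- reagent_bottle_mid (a point): Brown glass bottle with a white cap, 72 mm in diameter, 150 mm tall, half-way up. Not to be moved.
- beaker_mid (a point): Clear glass beaker, 70 mm in diameter, 95 mm tall, half-way up. Not to be moved.
- jar_mid (a point): White plastic jar, 64 mm in diameter, 80 mm tall, half-way up. Not to be moved.
- easel_a: Wooden easel of the wide-cup insert, fixed: foot 130 x 104 mm, leaning board 100 mm wide rising to 130 mm. Origin under the foot. The insert's underside leans on the board, cup facing the easel's -x and 30 degrees above level; its flange rests on two steel pins (10 mm thick, 17 mm long) 30 mm either side of the middle. Nothing clamps it: lift it up and outwards.
- cork_ring: Cork ring that holds the flask, fixed, 72 mm across, 25 mm high; origin at its underside. The flask's bottom is 18 mm above the bench in it, so its point flask_mid about 79 mm.
- easel_b: The like easel of the narrow-cup insert, fixed.
Things that resemble listed ones, but are neither listed nor needed, are in the scene too. Leave any pink or red look-alike of the part that bears insert_mid alone.

How it is judged (in metres and radians):
On the way, in this order (a step that is already met when the one before it is completed fails the run):
1. the wide-cup insert sits home and level in the pocket, cup up, let go, with the flask not yet in it (horizontal distance between insert_mid and pocket below 0.006 m and z of insert_mid in the frame of pocket between 0.026 and 0.0335 m and angle between insert_mid's own z axis and vertical below 0.08 rad and contact force between insert and the fingers below 0.05 N and linear speed of insert below 0.02 m/s and distance between flask_mid and insert_mid above 0.1 m), for 0.2 s.
2. the flask's bulb rests in the cup, let go (horizontal distance between insert_mid and pocket below 0.006 m and z of insert_mid in the frame of pocket between 0.026 and 0.0335 m and angle between insert_mid's own z axis and vertical below 0.08 rad and horizontal distance between flask_mid and insert_mid below 0.022 m and z of flask_mid in the frame of insert_mid between 0.04 and 0.052 m and angle between flask_mid's own z axis and vertical below 0.25 rad and contact force between flask and the fingers below 0.05 N), for 0.2 s.
At the end, for the whole second after the job is handed in: The wide-cup insert lies in the hotplate's pocket, cup up: within 6 mm of its centre, fully down (within 3.5 mm), tilted under 0.08 rad. The flask stands in its cup, bulb resting inside, leaning less than 0.25 rad. Both are at rest and released (all of step 2 and contact force between insert and the fingers below 0.05 N and linear speed of each of insert, flask below 0.02 m/s); the robot touches nothing.
It fails at once if the flask was pushed hard into the insert, the hotplate or anything else (over 20 N) (contact force between flask and insert above 20 N or contact force between flask and hotplate above 20 N or contact force between flask and easel_a above 20 N or contact force between flask and easel_b above 20 N or contact force between flask and table above 20 N or contact force between flask and cork_ring above 20 N).
It fails at once if the insert was rammed onto the hotplate or the bench (over 60 N) (contact force between insert and hotplate above 60 N or contact force between insert and table above 60 N).
It fails at once if the flask or the insert was let fall (faster than 0.4 m/s with no finger on it) ((contact force between flask and the fingers below 0.05 N and linear speed of flask above 0.4 m/s) or (contact force between insert and the fingers below 0.05 N and linear speed of insert above 0.4 m/s)).
It fails at once if another thing on the bench was displaced by more than 30 mm (distance of any of narrow_insert_mid, reagent_bottle_mid, beaker_mid, jar_mid from where it was at the start of the episode above 0.03 m).
It also fails if it takes over 67 s, if anything falls off the work surface, if the arm or the gripper's body presses on something with over 40 N, if the wrist force passes 120 N, or if a joint passes its speed limit or range.

## Robot

A 6-joint arm with a two-finger parallel gripper is mounted at the origin on the work surface. World frame = base frame: x ahead of the robot, y to its left, z up, the work surface at z = 0. Lengths are in mm, angles in rad, forces in N, time in s.
With the tool pointing down it reaches from about 375 to 925 mm from the base axis. Payload 5.7 kg.
Tool frame: the origin (TCP) lies at the very end of the fingers, on their centre line; the grasp point (between the pads) lies 19 mm behind it; z points along the fingers, y is the direction in which the jaws open and shut (so a half turn about z gives the same grasp; the last joint's range is limited). The gripper opens to 85 mm and grips with 20 to 120 N. Pads are 22 mm wide; open, the fingers measure 114 mm over their backs; the gripper's body (76 mm by 85 mm) begins 54 mm behind the grasp point. The pads swing forward as they close: fully open they stand 13 mm farther back than shut.
Start: joints at [1.034, 0.359, 1.51, -0, 1.272, -0.115], TCP at [245.631, 547.383, 231.267] pointing down, gripper open.
Joint ranges: [-2.97, 2.97], [-1.01, 2.36], [0.21, 2.38], [-0.96, 4.11], [0.2, 2.71], [-2.98, 2.98]. Speed limits (rad/s): [2.39, 2.39, 3.14, 3.14, 3.14, 3.14].

## Interface

Orientations are given as [roll, pitch, yaw] about the fixed x, y, z axes, in that order (R = Rz(yaw) Ry(pitch) Rx(roll)).
In Python, from station import bot gives the robot as it stands.
- The arm moves only by the tool servo_tool, never from a script. Its argument "rows" is a list of rows, each an object of numbers: "x", "y", "z": the shift along the world's x, y, z in mm; "ax", "ay", "az": the turn, a rotation vector about the world's x, y, z in rad. A call has 1 to 12 rows; each row shifts and turns the commanded pose from where the row before left it; what a row does not reach is not made up. A row lasts 1/10 s, in which the tool goes at most 50 mm and 8.59 degrees, less where a joint would pass 70% of its speed; a pose out of reach is approached as far as the arm can. A call with a gripper value outside its range is refused whole. "jaw" is the closure in counts, from 0 (fully open) to 255 (shut), set as the call begins (left out, the last holds). The fingers move at their own pace and stop on an object; "force" is the grip in N (left out, the last holds). Time passes only in rows, so rows that do not move let the fingers close. It gives the time, the measured TCP pose, the force and the opening at its end, in the units of the state.
- bot.get_state(): the state, without advancing time (a new reading comes with each control period).
- bot.read_camera(name): name is "scene" or "top" or "wrist"; returns a dict with "img" (420x560x3 uint8, blue, green, red), "intrinsics" (3x3 intrinsics, pixels), "R" (3x3) and "t" (3): a world point X has camera coordinates R X + t. Camera axes: x right, y down, z forward; pixel columns grow to the right and rows downward; lengths in mm; the calibration is good to about 2 mm. A picture is of the moment at which its call begins. There is no depth.
- bot.sign_off(): hands the job in, once; it reports no verdict.
The state is a dict: "time_s": time; "joint_positions": joint angles; "qd": joint speeds; "tau": joint torques, N m; "tool_pos": TCP position; "orientation": TCP orientation; "contact_force": force on the tool from outside, world axes, zero at the start; "moment": the same for the moment, N m; "width": opening from 0.0 (shut) to 1.0 (fully open).
Only numpy, scipy, OpenCV 4.12 (cv2) and the standard library are available. Lean on these libraries where they do the work, as an engineer would, in place of code of your own. Each camera call takes 0.05 s, during which the arm holds its last target.

## Working session

There is one attempt and no reset: what is moved stays moved. The work goes in short steps, Python scripts to look and compute and a tool call to move; the robot and the scene stay as the last step left them, time stands still between calls to the robot, and variables do not carry over. Pictures are saved under pics/ and viewed, and the job is handed in when it is done.

Besides the shell and the picture viewer there is one more tool, called after "Call:" by a JSON object that holds its "op" and its "data", one argument or row to a line. servo_tool: Moves the arm, as the interface text tells. Its arguments: {"type":"object","properties":{"rows":{"type":"array"},"jaw":{"type":"number"},"force":{"type":"number"}},"required":["rows"]}

```bash
ls; mkdir -p pics
python3 - <<'E'
from station import bot
import cv2,numpy as np
print(bot.get_state())
for n in ["scene","top","wrist"]:
    c=bot.read_camera(n); cv2.imwrite(f"pics/{n}0.png",c["img"]); np.savez(f"pics/{n}0.npz",**c)
    print(n,c["intrinsics"],c["R"],c["t"], (-c["R"].T@c["t"]))
E
```

```text
pics
{'time_s': 0.0, 'joint_positions': array([ 1.03393492e+00,  3.59520826e-01,  1.51142454e+00, -1.00852991e-05,
        1.27247992e+00, -1.15071651e-01]), 'qd': array([-6.23195769e-04, -4.95004254e-04,  3.14539338e-04, -2.89574537e-04,
        3.96723938e-05, -1.17038787e-03]), 'tau': array([ 8.15600259e-06, -5.27609682e+01, -2.78630179e+01, -1.20736322e-04,
        1.26857695e-02,  9.26481334e-06]), 'tool_pos': array([245.28742062, 546.83938019, 230.44715636]), 'orientation': array([-3.13977104e+00, -2.00847658e-04,  2.71980569e+00]), 'contact_force': array([-0.70712199,  0.97060751,  0.50947683]), 'moment': array([ 0.01428543, -0.0137599 , -0.06376484]), 'width': 1.0022891394249744}
scene [[442.56087219   0.         275.68938543]
 [  0.         442.56087219 207.48384957]
 [  0.           0.           1.        ]] [[ 0.79941774  0.60053291 -0.01707348]
 [ 0.45855601 -0.62828872 -0.62847408]
 [-0.38814644  0.49458418 -0.77764312]] [-516.02586142 -205.18839691 1419.94608206] [1057.75762115 -521.30991393  966.44535923]
top [[541.75990763   0.         273.07093514]
 [  0.         541.75990763 203.94894874]
 [  0.           0.           1.        ]] [[-0.02545546 -0.99940675 -0.02319857]
 [-0.99400238  0.02777304 -0.10577297]
 [ 0.10635451  0.02036694 -0.99411966]] [  35.14981949  608.39548979 1378.56314907] [ 459.02490967   -9.84513769 1435.62395611]
wrist [[347.06970683   0.         278.38054685]
 [  0.         347.06970683 214.20049402]
 [  0.           0.           1.        ]] [[ 4.09247094e-01  9.12423171e-01 -8.78555748e-04]
 [ 8.63110982e-01 -3.86816589e-01  3.24672696e-01]
 [ 2.95899051e-01 -1.33629648e-01 -9.45826025e-01]] [-597.51604458  -40.90497518  379.36913526] [167.58227142 580.05972563 371.57297846]
```

View pics/scene0.png

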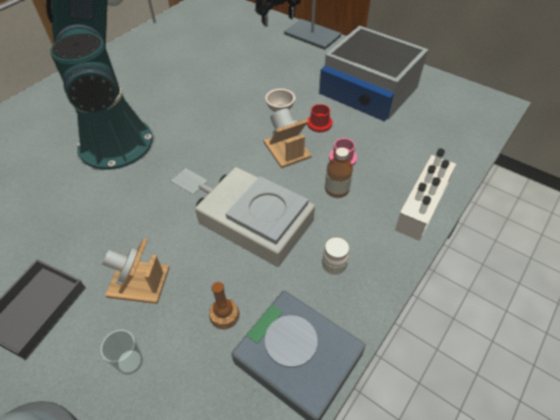

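View pics/top0.png

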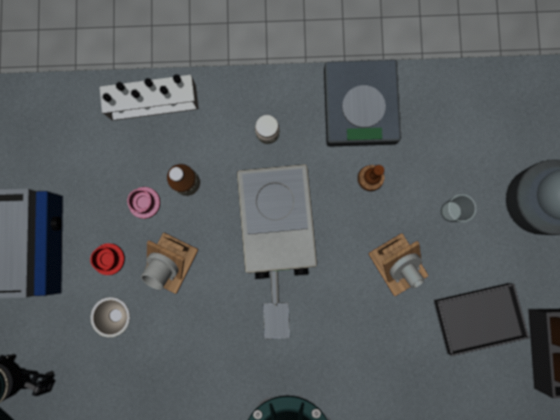

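View pics/wrist0.png

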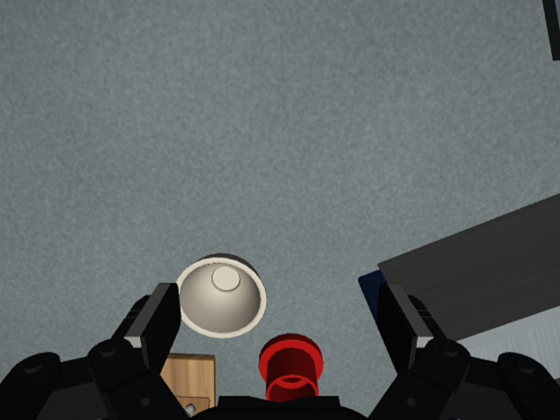

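The wide-cup insert is on the left easel at top (160,270), and the narrow one is on the right at (405,270). The flask is at (372,177) and the pocket at about (275,202). Next I'll zoom in.

Run:
```python
import cv2,numpy as np
t=cv2.imread("pics/top0.png"); s=cv2.imread("pics/scene0.png")
z=lambda im,x0,y0,w,h,k: cv2.resize(im[y0:y0+h,x0:x0+w],None,fx=k,fy=k,interpolation=cv2.INTER_CUBIC)
a=z(t,120,215,100,100,4); b=z(s,240,80,100,100,4)
cv2.imwrite("pics/c1.png",np.hstack([a,b]))
a=z(t,225,155,100,100,4); b=z(t,340,145,100,100,4)
cv2.imwrite("pics/c2.png",np.hstack([a,b]))
a=z(s,180,150,150,110,4)
cv2.imwrite("pics/c3.png",a)
```

```text
(no output)
```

View pics/c1.png

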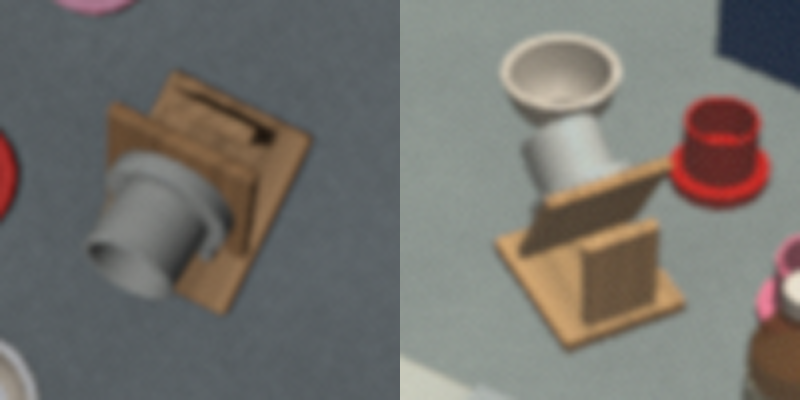

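View pics/c2.png

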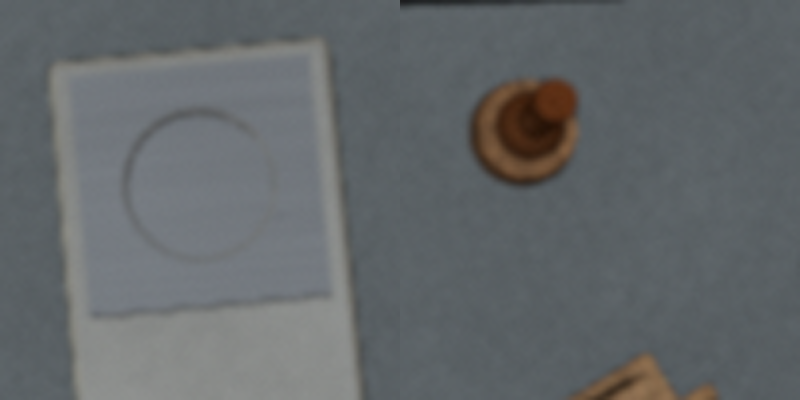

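View pics/c3.png

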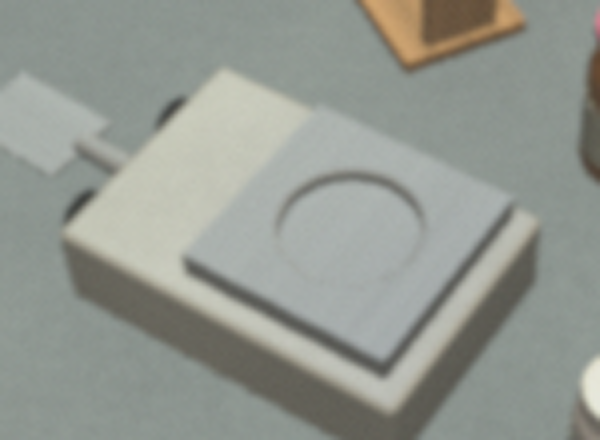

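```bash
cat > h.py <<'E'
import numpy as np,cv2
def load(n): return dict(np.load(f"pics/{n}.npz"))
def ray(c,u,v):
    d=c["R"].T@np.linalg.solve(c["intrinsics"],[u,v,1.]); return -c["R"].T@c["t"], d/np.linalg.norm(d)
def onz(c,u,v,z):
    o,d=ray(c,u,v); return o+d*(z-o[2])/d[2]
def tri(obs):
    A=np.zeros((3,3));b=np.zeros(3);R=[ray(*o) for o in obs]
    for o,d in R:
        P=np.eye(3)-np.outer(d,d);A+=P;b+=P@o
    X=np.linalg.solve(A,b)
    return X,[round(float(np.linalg.norm((np.eye(3)-np.outer(d,d))@(X-o))),1) for o,d in R]
def proj(c,X):
    p=c["intrinsics"]@(c["R"]@np.asarray(X,float)+c["t"]); return p[:2]/p[2]
np.set_printoptions(precision=2,suppress=True)
E
python3 - <<'E'
from h import *
T=load("top0");S=load("scene0")
ft=lambda a,b:(120+a/4-.4,215+b/4-.4)
fs=lambda a,b:(240+a/4-.4,80+b/4-.4)
print("foot top z12",[onz(T,*ft(*p),12) for p in [(177,70),(313,138),(225,313)]])
print("foot scene",[onz(S,*fs(*p),12) for p in [(97,243),(170,348),(285,303)]])
# triang: top(177,70)=back-left; scene(285,303)?
for p in [(177,70),(313,138),(225,313)]:
    for q in [(97,243),(170,348),(285,303)]:
        print(p,q,*tri([(T,*ft(*p)),(S,*fs(*q))]))
print("rim", onz(T,*ft(133,268),110), onz(T,*ft(165,190),80))
# board top corners: top (110,103),(255,180 approx) ; scene (548,205),(668,160)
for p in [(110,103),(255,175)]:
    for q in [(148,203),(268,160)]:
        print(p,q,*tri([(T,*ft(*p)),(S,*fs(*q))]))
# hotplate plate top corners in top view c2
f2=lambda a,b:(225+a/4-.4,155+b/4-.4); f3=lambda a,b:(180+a/4-.4,150+b/4-.4)
for p in [(70,78),(310,55),(92,316),(333,295)]: print("plate",onz(T,*f2(*p),107))
for p in [(318,108),(515,208),(383,362),(185,258)]: print("plateS",onz(S,*f3(*p),107))
print("pocket T",onz(T,*f2(200,185),107),"S",onz(S,*f3(351,235),107))
f4=lambda a,b:(340+a/4-.4,145+b/4-.4)
print("ring T",onz(T,*f4(125-0,131),25),"lip",onz(T,*f4(556,100-0)if 0 else f4(156,101),140))
print("bowl",onz(T,110,317,50))
E
```

```text
foot top z12 [array([544.64, 309.66,  12.  ]), array([497.54, 220.06,  12.  ]), array([385.27, 278.85,  12.  ])]
foot scene [array([387.13, 281.92,  12.  ]), array([502.29, 222.97,  12.  ]), array([545.1, 313.1,  12. ])]
(177, 70) (97, 243) [500.29 234.74 133.63] [59.0, 59.0]
(177, 70) (170, 348) [515.9  277.69  -5.49] [45.7, 45.7]
(177, 70) (285, 303) [545.47 310.09  14.2 ] [1.3, 1.3]
(313, 138) (97, 243) [484.04 188.66 137.64] [14.9, 14.9]
(313, 138) (170, 348) [499.5  222.29  10.12] [2.7, 2.7]
(313, 138) (285, 303) [533.31 243.46  52.72] [47.2, 47.2]
(225, 313) (97, 243) [386.5  279.99  12.64] [1.7, 1.7]
(225, 313) (170, 348) [ 394.64  327.38 -145.05] [24.1, 24.1]
(225, 313) (285, 303) [440.69 341.4  -75.9 ] [74.6, 74.6]
rim [418.8  315.08 110.  ] [465.71 302.24  80.  ]
(110, 103) (148, 203) [488.81 290.08 118.72] [46.5, 46.5]
(110, 103) (268, 160) [518.05 322.95 132.06] [0.7, 0.7]
(255, 175) (148, 203) [473.31 236.61 129.55] [0.4, 0.4]
(255, 175) (268, 160) [506.91 258.45 162.71] [44.1, 44.1]
plate [677.88  92.42 107.  ]
plate [687.95 -56.9  107.  ]
plate [529.72  81.77 107.  ]
plate [538.65 -66.34 107.  ]
plateS [530.1   83.49 107.  ]
plateS [683.83  89.08 107.  ]
plateS [687.5 -54.2 107. ]
plateS [541.82 -64.22 107.  ]
pocket T [608.75  13.41 107.  ] S [613.64  10.81 107.  ]
ring T [ 672.89 -239.06   25.  ] lip [ 673.17 -239.79  140.  ]
bowl [330.78 439.1   50.  ]
```

The foot and board-top triangulation agrees with the sizes given: the easel centre is near (466,295) with its x axis at about -27.4°. I'll move the wrist camera above the insert for a closer look.

Call:
{"op": "servo_tool", "data": {
  "rows": [
    {"x": 17,"y": -23,"z": 3},
    {"x": 17,"y": -23,"z": 3},
    {"x": 17,"y": -23,"z": 3},
    {"x": 17,"y": -23,"z": 3,"az": -0.028},
    {"x": 17,"y": -23,"z": 3,"az": -0.028},
    {"x": 17,"y": -23},
    {"x": 17,"y": -23},
    {"x": 17,"y": -23},
    {"x": 17,"y": -23},
    {"x": 17,"y": -23},
    {},
    {}
  ]
}}

```text
invalid input at $.rows[0]: expected keys x, y, z, ax, ay, az
```

Run:
```python
from station import bot
import cv2,numpy as np
print(bot.get_state()["joint_positions"])
for n in ["wrist"]:
    c=bot.read_camera(n); cv2.imwrite(f"pics/{n}1.png",c["img"]); np.savez(f"pics/{n}1.npz",**c)
```

```text
[ 1.03392201e+00  3.59342556e-01  1.51122766e+00 -8.07184732e-06
  1.27248736e+00 -1.15077289e-01]
```

View pics/wrist1.png

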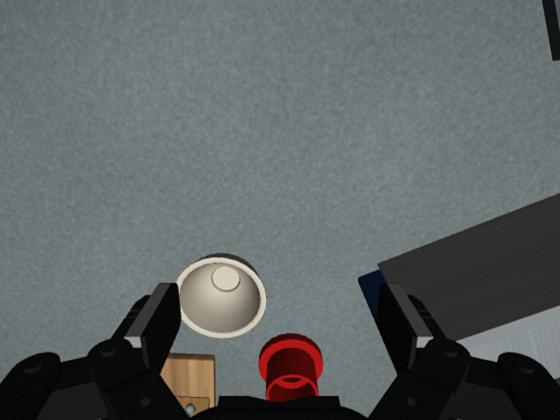

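Every row needs all six keys.

Call:
{"op": "servo_tool", "data": {
  "rows": [
    {"x": 17,"y": -23,"z": 3,"ax": 0,"ay": 0,"az": 0},
    {"x": 17,"y": -23,"z": 3,"ax": 0,"ay": 0,"az": 0},
    {"x": 17,"y": -23,"z": 3,"ax": 0,"ay": 0,"az": 0},
    {"x": 17,"y": -23,"z": 3,"ax": 0,"ay": 0,"az": -0.028},
    {"x": 17,"y": -23,"z": 3,"ax": 0,"ay": 0,"az": -0.028},
    {"x": 17,"y": -23,"z": 0,"ax": 0,"ay": 0,"az": 0},
    {"x": 17,"y": -23,"z": 0,"ax": 0,"ay": 0,"az": 0},
    {"x": 17,"y": -23,"z": 0,"ax": 0,"ay": 0,"az": 0},
    {"x": 17,"y": -23,"z": 0,"ax": 0,"ay": 0,"az": 0},
    {"x": 17,"y": -23,"z": 0,"ax": 0,"ay": 0,"az": 0},
    {"x": 0,"y": 0,"z": 0,"ax": 0,"ay": 0,"az": 0}
  ]
}}

```text
time_s: 1.3
tool_pos: [417.4, 315.1, 246.2]
orientation: [-3.141, 0.001, 2.661]
contact_force: [-0.2, 0.8, 0.1]
width: 1.002
```

Run:
```python
from station import bot
import cv2,numpy as np
print(bot.get_state()["joint_positions"])
for n in ["wrist"]:
    c=bot.read_camera(n); cv2.imwrite(f"pics/{n}1.png",c["img"]); np.savez(f"pics/{n}1.npz",**c)
    print(-c["R"].T@c["t"])
```

```text
[ 5.15504121e-01  2.33862414e-01  1.65474322e+00 -1.51768976e-03
  1.25299998e+00 -5.74109455e-01]
[341.5519919  352.66129389 387.12008143]
```

View pics/wrist1.png

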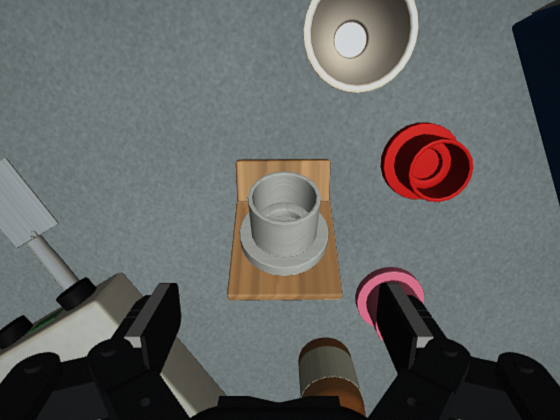

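Run:
```python
from h import *
W=load("wrist1");T=load("top0")
im=W["img"]; t=T["img"]
z=lambda im,x0,y0,w,h,k: cv2.resize(im[y0:y0+h,x0:x0+w],None,fx=k,fy=k,interpolation=cv2.INTER_CUBIC)
a=z(im,220,145,130,165,3.5); b=z(t,130,235,70,70,5)
o=np.zeros((580,810,3),np.uint8);o[:a.shape[0],:a.shape[1]]=a;o[:350,460:810]=b
cv2.imwrite("pics/c4.png",o)
```

```text
(no output)
```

View pics/c4.png

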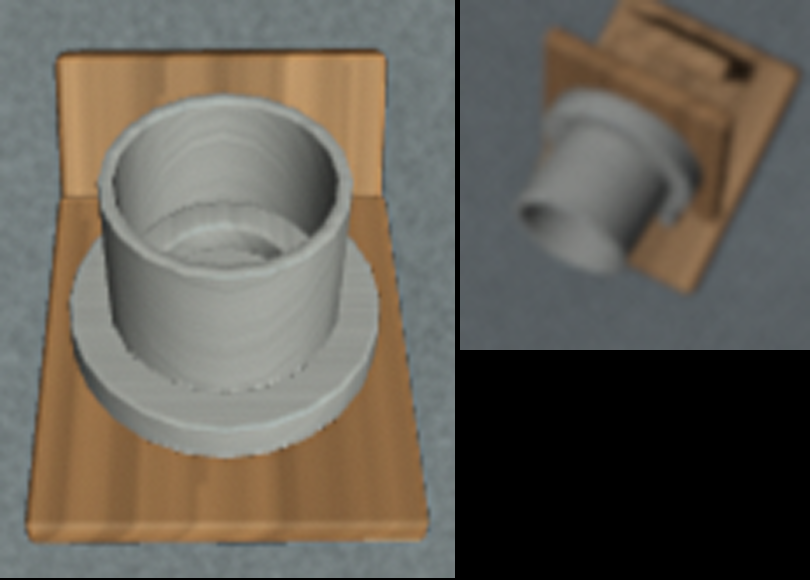

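Run:
```python
from h import *
W=load("wrist1");T=load("top0");S=load("scene0")
X,e=tri([(W,284.6,198.7),(T,151.8,282.8)]);print("rim",X,e)
c=lambda a,b:(220+a/3.5-.4,145+b/3.5-.4)
print("depth rim",(W["R"]@X+W["t"])[2])
# board top edge ends bottom of crop front edge (28,525),(428,525) at z~130
for p in [(28,530),(428,530)]: print("board top", onz(W,*c(*p),130))
for p in [(60,55),(384,55)]: print("foot front", onz(W,*c(*p),12))
ex=np.array([np.cos(np.radians(-27.4)),np.sin(np.radians(-27.4)),0]);ey=np.array([-ex[1],ex[0],0])
n=-ex*np.cos(np.pi/6)+np.array([0,0,.5])
F=np.array([466,295,0])
for k in [0,14,30,46,60]:
    P=X-n*(60-k); print(k,P,"easel",(P-F)@ex,(P-F)@ey, "W",proj(W,P),"T",proj(T,P))
```

```text
rim [416.5  318.67 107.99] [0.8, 0.8]
depth rim 290.66510285872863
board top [465.61 239.15 130.  ]
board top [510.67 325.59 130.  ]
foot front [380.5  281.41  12.  ]
foot front [426.94 370.49  12.  ]
0 [462.63 294.76  77.99] easel -2.882095715897322 -1.7677343290012253 W [283.15 241.11] T [164.01 263.26]
14 [451.86 300.34  84.99] easel -15.006451368879475 -1.7677343290011915 W [283.28 232.19] T [161.17 267.68]
30 [439.56 306.71  92.99] easel -28.862857829430478 -1.767734329001172 W [283.43 221.26] T [157.88 272.79]
46 [427.26 313.09 100.99] easel -42.71926428998153 -1.767734329001179 W [283.59 209.46] T [154.54 277.97]
60 [416.5  318.67 107.99] easel -54.843619942963656 -1.7677343290012004 W [283.75 198.32] T [151.59 282.56]
```

Rim centre is (416.5,318.7,108) with 0.8 mm ray misfit. The predicted flange centre (283,232) matches the one seen (284,233). Next I tilt the tool 30° in the easel plane and go to the pre-grasp pose.

Call:
{"op": "servo_tool", "data": {
  "rows": [
    {"x": -2,"y": 2,"z": -10,"ax": -0.0604,"ay": -0.1161,"az": 0},
    {"x": -2,"y": 2,"z": -10,"ax": -0.0604,"ay": -0.1161,"az": 0},
    {"x": -3,"y": 2,"z": -10,"ax": -0.0604,"ay": -0.1161,"az": 0},
    {"x": -3,"y": 2,"z": -10,"ax": -0.0604,"ay": -0.1161,"az": 0},
    {"x": 0,"y": 0,"z": 0,"ax": 0,"ay": 0,"az": 0},
    {"x": 0,"y": 0,"z": 0,"ax": 0,"ay": 0,"az": 0}
  ]
}}

```text
time_s: 1.95
tool_pos: [404.1, 326.5, 205.7]
orientation: [-3.138, 0.521, 2.67]
contact_force: [0.2, -0.1, 0.3]
width: 1.002
```

Run:
```python
from station import bot
from h import *
from scipy.spatial.transform import Rotation as Ro
s=bot.get_state()
print(s["joint_positions"]); print(Ro.from_euler("xyz",s["orientation"]).as_matrix())
for n in ["wrist","scene"]:
    c=bot.read_camera(n); cv2.imwrite(f"pics/{n}2.png",c["img"]); np.savez(f"pics/{n}2.npz",**c)
```

```text
[ 0.9   0.27  1.86 -0.62  1.    0.14]
[[-0.77  0.46  0.44]
 [ 0.39  0.89 -0.23]
 [-0.5  -0.   -0.87]]
```

View pics/wrist2.png

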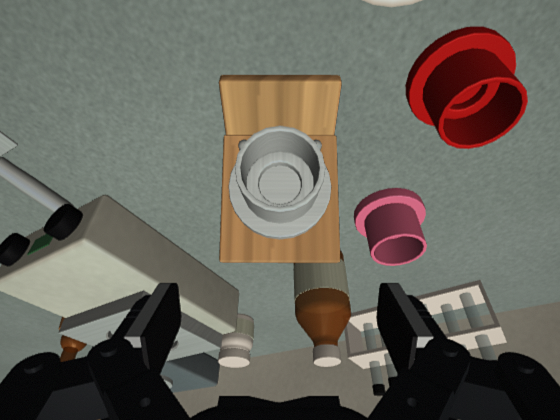

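View pics/scene2.png

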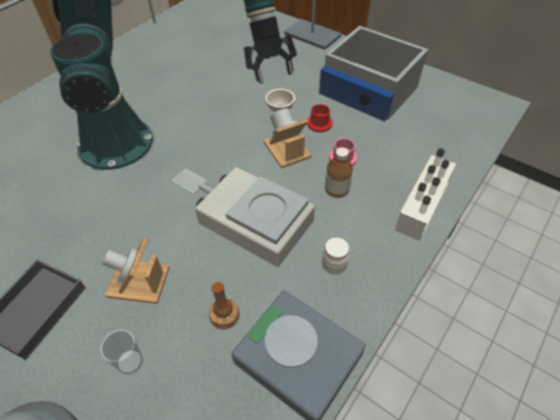

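Call:
{"op": "servo_tool", "data": {
  "rows": [
    {"x": 1,"y": -1,"z": -15,"ax": 0,"ay": 0,"az": 0},
    {"x": 1,"y": -1,"z": -15,"ax": 0,"ay": 0,"az": 0},
    {"x": 1,"y": -1,"z": -15,"ax": 0,"ay": 0,"az": 0},
    {"x": 0,"y": 0,"z": -15,"ax": 0,"ay": 0,"az": 0},
    {"x": 0,"y": 0,"z": 0,"ax": 0,"ay": 0,"az": 0},
    {"x": 0,"y": 0,"z": 0,"ax": 0,"ay": 0,"az": 0}
  ]
}}

```text
time_s: 2.65
tool_pos: [410.0, 322.1, 147.1]
orientation: [-3.141, 0.523, 2.661]
contact_force: [-0.0, -0.3, 0.1]
width: 0.999
```

Run:
```python
from station import bot
from h import *
s=bot.get_state()
print(s["joint_positions"],s["tool_pos"])
for n in ["wrist"]:
    c=bot.read_camera(n); cv2.imwrite(f"pics/{n}3.png",c["img"]); np.savez(f"pics/{n}3.npz",**c)
X=np.array([416.5,318.67,107.99]);n=np.array([-.769,.3985,.5])
print(proj(c,X),proj(c,X-46*n),proj(c,s["tool_pos"]))
```

```text
[ 0.89  0.36  1.92 -0.69  0.87  0.25] [409.96 322.07 147.1 ]
[281.53 232.05] [281.03 241.55] [282.18 288.45]
```

View pics/wrist3.png

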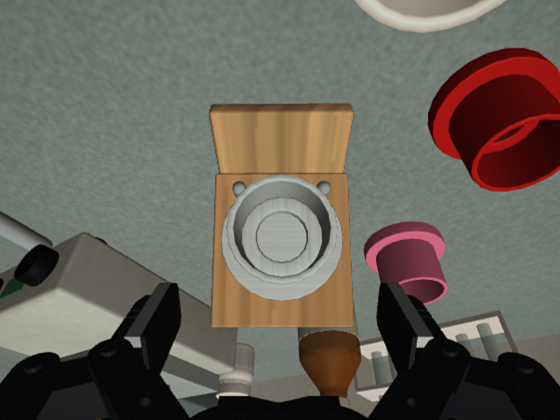

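Call:
{"op": "servo_tool", "data": {
  "rows": [
    {"x": 4,"y": -2,"z": -8,"ax": 0,"ay": 0,"az": 0},
    {"x": 4,"y": -2,"z": -8,"ax": 0,"ay": 0,"az": 0},
    {"x": 4,"y": -2,"z": -8,"ax": 0,"ay": 0,"az": 0},
    {"x": 4,"y": -2,"z": -8,"ax": 0,"ay": 0,"az": 0},
    {"x": 4,"y": -2,"z": -9,"ax": 0,"ay": 0,"az": 0},
    {"x": 4,"y": -2,"z": -9,"ax": 0,"ay": 0,"az": 0},
    {"x": 4,"y": -2,"z": -8,"ax": 0,"ay": 0,"az": 0},
    {"x": 3,"y": -2,"z": -8,"ax": 0,"ay": 0,"az": 0},
    {"x": 0,"y": 0,"z": 0,"ax": 0,"ay": 0,"az": 0}
  ]
}}

```text
time_s: 3.6
tool_pos: [439.5, 305.5, 79.0]
orientation: [-3.138, 0.523, 2.665]
contact_force: [0.2, -0.4, 0.3]
width: 1.003
```

Run:
```python
from station import bot
from h import *
s=bot.get_state()
print(s["joint_positions"],s["tool_pos"],s["contact_force"])
for n in ["wrist","top"]:
    c=bot.read_camera(n); np.savez(f"pics/{n}4.npz",**c)
    if n=="top": c["img"]=cv2.resize(c["img"][200:350,80:280],None,fx=4,fy=4)
    cv2.imwrite(f"pics/{n}4.png",c["img"])
```

```text
[ 0.82  0.48  1.97 -0.82  0.72  0.36] [439.45 305.55  78.99] [ 0.17 -0.39  0.28]
```

View pics/wrist4.png

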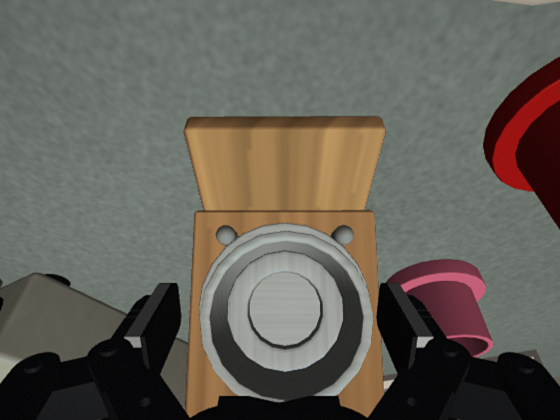

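View pics/top4.png

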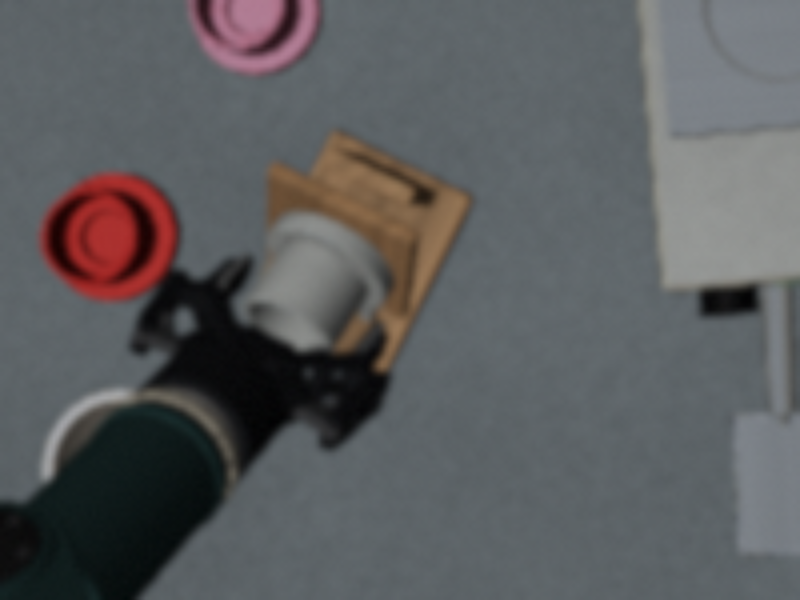

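The pads straddle the cup evenly (rim spans about 201–373 px, fingers at 180 and 378), with no contact. Closing the jaws.

Call:
{"op": "servo_tool", "data": {
  "rows": [
    {"x": 0,"y": 0,"z": 0,"ax": 0,"ay": 0,"az": 0},
    {"x": 0,"y": 0,"z": 0,"ax": 0,"ay": 0,"az": 0},
    {"x": 0,"y": 0,"z": 0,"ax": 0,"ay": 0,"az": 0},
    {"x": 0,"y": 0,"z": 0,"ax": 0,"ay": 0,"az": 0},
    {"x": 0,"y": 0,"z": 0,"ax": 0,"ay": 0,"az": 0},
    {"x": 0,"y": 0,"z": 0,"ax": 0,"ay": 0,"az": 0},
    {"x": 0,"y": 0,"z": 0,"ax": 0,"ay": 0,"az": 0},
    {"x": 0,"y": 0,"z": 0,"ax": 0,"ay": 0,"az": 0}
  ],
  "jaw": 255,
  "force": 80
}}

```text
time_s: 4.5
tool_pos: [440.1, 308.1, 81.5]
orientation: [3.139, 0.524, 2.663]
contact_force: [-4.5, 3.6, 8.0]
width: 0.716
```

Run:
```python
from station import bot
from h import *
s=bot.get_state()
print(s["tool_pos"],s["contact_force"],s["width"]*85)
for n in ["wrist"]:
    c=bot.read_camera(n); np.savez(f"pics/{n}5.npz",**c)
    cv2.imwrite(f"pics/{n}5.png",c["img"])
```

```text
[440.07 308.12  81.49] [-4.46  3.62  7.99] 60.882669051915336
```

View pics/wrist5.png

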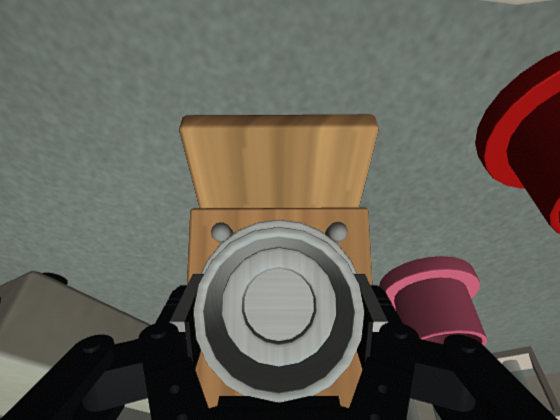

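Gripped at about 61 mm. Lifting up and outwards.

Call:
{"op": "servo_tool", "data": {
  "rows": [
    {"x": -4,"y": 2,"z": 8,"ax": 0,"ay": 0,"az": 0},
    {"x": -4,"y": 2,"z": 9,"ax": 0,"ay": 0,"az": 0},
    {"x": -6,"y": 3,"z": 10,"ax": 0,"ay": 0,"az": 0},
    {"x": -6,"y": 3,"z": 12,"ax": 0,"ay": 0,"az": 0},
    {"x": -8,"y": 4,"z": 16,"ax": 0,"ay": 0,"az": 0},
    {"x": -8,"y": 4,"z": 16,"ax": 0,"ay": 0,"az": 0},
    {"x": -8,"y": 4,"z": 20,"ax": 0,"ay": 0,"az": 0},
    {"x": -8,"y": 4,"z": 20,"ax": 0,"ay": 0,"az": 0},
    {"x": 0,"y": 0,"z": 20,"ax": 0,"ay": 0,"az": 0},
    {"x": 0,"y": 0,"z": 20,"ax": 0,"ay": 0,"az": 0},
    {"x": 0,"y": 0,"z": 0,"ax": 0,"ay": 0,"az": 0}
  ]
}}

```text
time_s: 5.65
tool_pos: [388.1, 334.0, 234.5]
orientation: [3.136, 0.524, 2.662]
contact_force: [-0.4, 0.4, -3.0]
width: 0.715
```

```bash
cat > snap.py <<'E'
import sys
from station import bot
from h import *
s=bot.get_state()
print(s["time_s"],s["joint_positions"],s["tool_pos"],s["orientation"],s["contact_force"],s["width"]*85)
k=sys.argv[1]
for n in sys.argv[2:]:
    c=bot.read_camera(n); np.savez(f"pics/{n}{k}.npz",**c)
    cv2.imwrite(f"pics/{n}{k}.png",c["img"])
E
python3 snap.py 6 wrist scene
```

```text
5.65 [ 0.94  0.23  1.83 -0.6   1.07  0.14] [388.08 333.99 234.5 ] [3.14 0.52 2.66] [-0.36  0.45 -3.04] 60.7583834161885
```

View pics/wrist6.png

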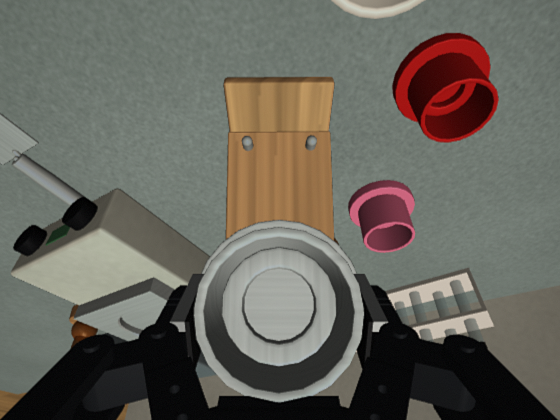

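View pics/scene6.png

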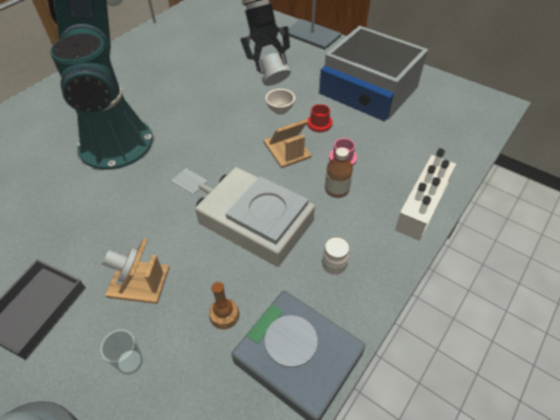

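Call:
{"op": "servo_tool", "data": {
  "rows": [
    {"x": 5,"y": -8,"z": 2,"ax": 0.0483,"ay": 0.0929,"az": 0},
    {"x": 5,"y": -8,"z": 2,"ax": 0.0483,"ay": 0.0929,"az": 0},
    {"x": 5,"y": -8,"z": 2,"ax": 0.0483,"ay": 0.0929,"az": 0},
    {"x": 5,"y": -8,"z": 2,"ax": 0.0483,"ay": 0.0929,"az": 0},
    {"x": 5,"y": -8,"z": 2,"ax": 0.0483,"ay": 0.0929,"az": 0},
    {"x": 5,"y": -8,"z": 2,"ax": 0.0483,"ay": 0.0929,"az": 0},
    {"x": 5,"y": -8,"z": 2,"ax": 0.0483,"ay": 0.0929,"az": 0},
    {"x": 5,"y": -8,"z": 2,"ax": 0.0483,"ay": 0.0929,"az": 0},
    {"x": 5,"y": -8,"z": 2,"ax": 0.0483,"ay": 0.0929,"az": 0},
    {"x": 5,"y": -8,"z": 2,"ax": 0.0483,"ay": 0.0929,"az": 0},
    {"x": 0,"y": 0,"z": 0,"ax": 0,"ay": 0,"az": 0}
  ]
}}

```text
time_s: 6.85
tool_pos: [439.4, 249.9, 248.1]
orientation: [-3.138, -0.528, 2.657]
contact_force: [-0.3, -0.0, -2.7]
width: 0.716
```

```bash
python3 snap.py 7 wrist
```

```text
6.85 [ 0.15  0.43  1.49  0.3   1.66 -0.97] [439.4  249.9  248.07] [-3.14 -0.53  2.66] [-0.27 -0.01 -2.7 ] 60.85474702620237
```

View pics/wrist7.png

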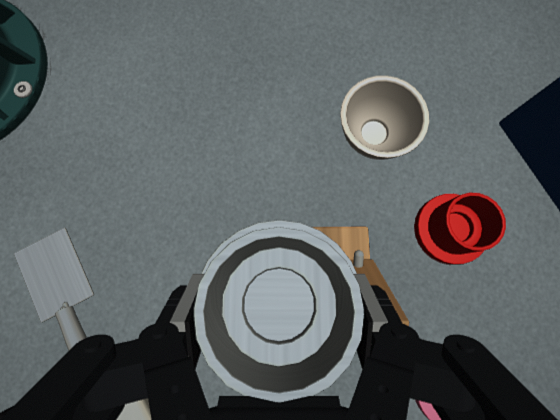

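Call:
{"op": "servo_tool", "data": {
  "rows": [
    {"x": 16,"y": -24,"z": -4,"ax": 0,"ay": 0,"az": 0.0484},
    {"x": 16,"y": -24,"z": -4,"ax": 0,"ay": 0,"az": 0.0484},
    {"x": 16,"y": -24,"z": -4,"ax": 0,"ay": 0,"az": 0.0484},
    {"x": 16,"y": -24,"z": -4,"ax": 0,"ay": 0,"az": 0.0484},
    {"x": 16,"y": -24,"z": -4,"ax": 0,"ay": 0,"az": 0.0484},
    {"x": 16,"y": -24,"z": -4,"ax": 0,"ay": 0,"az": 0.0484},
    {"x": 16,"y": -24,"z": -4,"ax": 0,"ay": 0,"az": 0.0484},
    {"x": 16,"y": -24,"z": -4,"ax": 0,"ay": 0,"az": 0.0484},
    {"x": 16,"y": -24,"z": -4,"ax": 0,"ay": 0,"az": 0.0484},
    {"x": 16,"y": -21,"z": -4,"ax": 0,"ay": 0,"az": 0.0484},
    {"x": 0,"y": 0,"z": 0,"ax": 0,"ay": 0,"az": 0},
    {"x": 0,"y": 0,"z": 0,"ax": 0,"ay": 0,"az": 0}
  ]
}}

```text
time_s: 8.1
tool_pos: [596.9, 16.6, 210.9]
orientation: [3.141, -0.524, -3.135]
contact_force: [0.2, -0.1, -2.7]
width: 0.715
```

```bash
python3 snap.py 8 wrist scene top
python3 - <<'E'
from h import *
a=cv2.imread("pics/scene8.png");b=cv2.imread("pics/top8.png")
z=lambda im,x0,y0,w,h,k: cv2.resize(im[y0:y0+h,x0:x0+w],None,fx=k,fy=k,interpolation=cv2.INTER_CUBIC)
cv2.imwrite("pics/c8.png",np.hstack([z(a,200,130,120,120,3.3),z(b,220,140,120,120,3.3)]))
E
```

```text
8.1 [-0.07  0.68  1.12 -0.04  1.86 -1.64] [596.94  16.64 210.93] [ 3.14 -0.52 -3.13] [ 0.21 -0.13 -2.66] 60.75241763297842
```

View pics/wrist8.png

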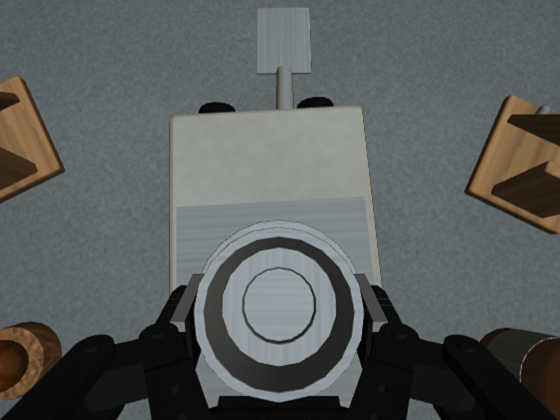

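View pics/c8.png

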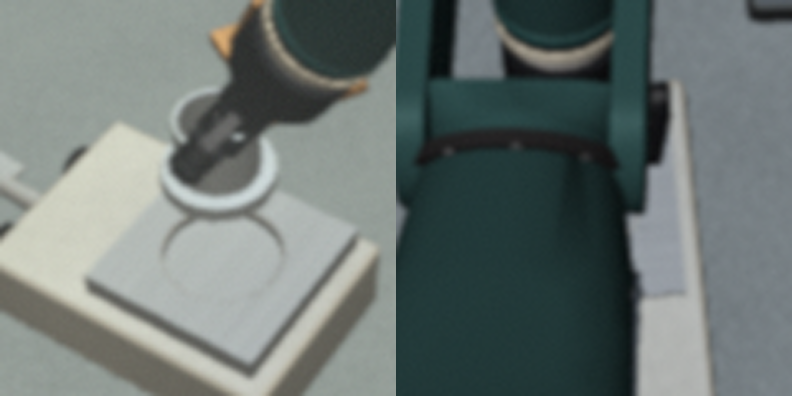

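Run:
```python
from h import *
a=cv2.imread("pics/wrist8.png");
z=lambda im,x0,y0,w,h,k: cv2.resize(im[y0:y0+h,x0:x0+w],None,fx=k,fy=k,interpolation=cv2.INTER_CUBIC)
cv2.imwrite("pics/c9.png",z(a,180,210,200,200,3))
b=cv2.imread("pics/scene8.png")
cv2.imwrite("pics/c10.png",z(b,210,145,80,85,7))
W=load("wrist8")
# hypothesis: underside at TCP+(10,0,-24.4), axis up
U=np.array([596.94+10,16.64,210.93-24.4])
for k in (60,24,14,0): print(k,proj(W,U+[0,0,k]))
for k,r in((60,31),(60,27),(24,17)):
    for d in ([1,0,0],[-1,0,0],[0,1,0],[0,-1,0]): print(k,r,d,proj(W,U+[0,0,k]+r*np.array(d)))
```

```text
60 [281.75 318.15]
24 [280.9  310.09]
14 [280.73 308.45]
0 [280.52 306.45]
60 31 [1, 0, 0] [281.33 413.27]
60 31 [-1, 0, 0] [282.14 231.76]
60 31 [0, 1, 0] [368.91 318.72]
60 31 [0, -1, 0] [194.59 317.57]
60 27 [1, 0, 0] [281.38 400.46]
60 27 [-1, 0, 0] [282.09 242.46]
60 27 [0, 1, 0] [357.66 318.65]
60 27 [0, -1, 0] [205.84 317.65]
24 17 [1, 0, 0] [280.71 349.33]
24 17 [-1, 0, 0] [281.09 272.42]
24 17 [0, 1, 0] [318.06 310.33]
24 17 [0, -1, 0] [243.74 309.84]
```

View pics/c9.png

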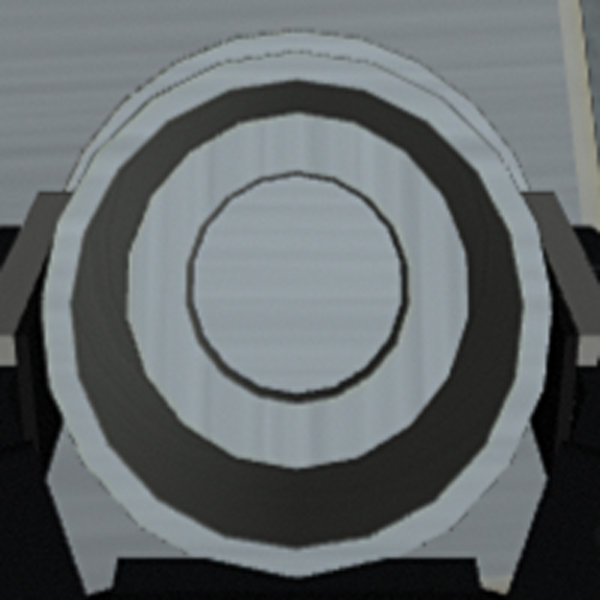

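View pics/c10.png

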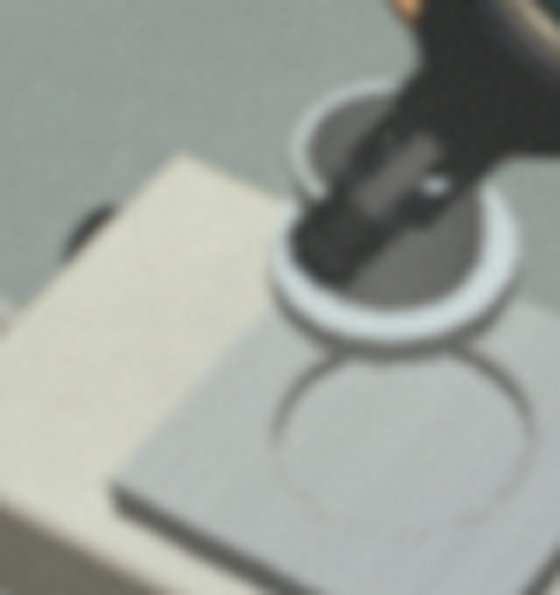

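Run:
```python
from h import *
S=load("scene8"); f=lambda a,b:(210+a/7-.43,145+b/7-.43)
def pc(c,X): return proj(c,X)
zf=186.5+14
print("flange centre S",onz(S,*f(393.5,255),zf))
# check: predicted extents for a circle at that centre
def ext(C,r):
    t=np.linspace(0,2*np.pi,200);P=np.array([proj(S,C+r*np.array([np.cos(a),np.sin(a),0])) for a in t]);P=(P+.43-[210,145])*7
    return P.min(0),P.max(0)
print(ext(onz(S,*f(393.5,255),zf),42), "meas x270-517 ymax 345")
for C in ([604.6,15.7,zf],[606.9,16.6,zf]): print(C,ext(np.array(C),42))
for C in ([610,12.5,107],[611,12.5,107],[609,12.5,107]): print("pocket",C,ext(np.array(C),45.5),"meas 272-535, 338-535")
S0=load("scene0");T0=load("top0")
```

```text
flange centre S [608.87  15.88 200.5 ]
(array([267.88, 164.31]), array([519.17, 350.44])) meas x270-517 ymax 345
[604.6, 15.7, 200.5] (array([257.67, 159.34]), array([508.57, 344.92]))
[606.9, 16.6, 200.5] (array([264.69, 160.65]), array([515.71, 346.38]))
pocket [610, 12.5, 107] (array([271.86, 342.23]), array([526.71, 540.5 ])) meas 272-535, 338-535
pocket [611, 12.5, 107] (array([274.03, 343.44]), array([528.98, 541.86])) meas 272-535, 338-535
pocket [609, 12.5, 107] (array([269.69, 341.01]), array([524.45, 539.15])) meas 272-535, 338-535
```

Run:
```python
from h import *
W=load("wrist8"); 
im=W["img"]; cv2.imwrite("pics/c11.png",cv2.resize(im[90:240,150:400],None,fx=3.2,fy=3.2,interpolation=cv2.INTER_CUBIC))
A=onz(W,177,207,107);B=onz(W,365,197,107);print(A,B,np.linalg.norm(A-B))
hy=(B-A)/np.linalg.norm(B-A);hx=np.array([hy[1],-hy[0],0]);print(hx,"pocket",(A+B)/2+75*hx)
```

```text
[536.8  -64.82 107.  ] [527.67  83.88 107.  ] 148.98284496817794
[1.   0.06 0.  ] pocket [607.1   14.13 107.  ]
```

View pics/c11.png

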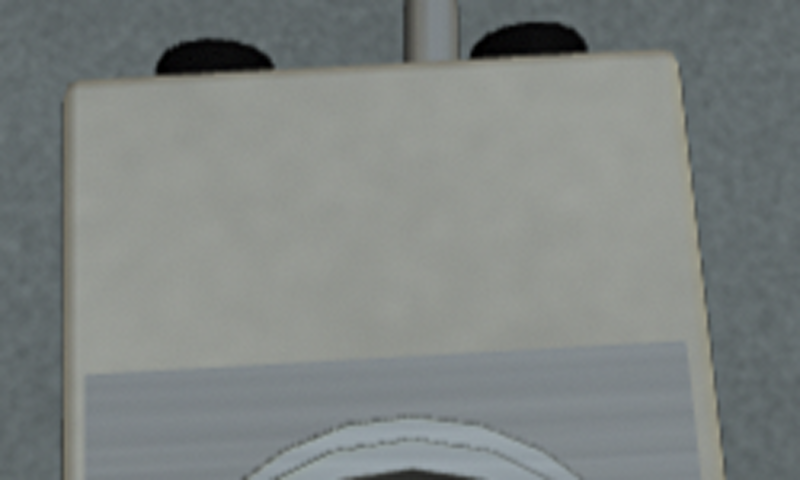

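Within each camera the insert-to-pocket offset is (2.5,-1.6) in the wrist view and (2.3,-2.7) in the scene view, and the axis is vertical. I'll correct by (2.4,-2.2) and descend to just above the plate.

Call:
{"op": "servo_tool", "data": {
  "rows": [
    {"x": 2.4,"y": -2.2,"z": -7,"ax": 0,"ay": 0,"az": 0},
    {"x": 0,"y": 0,"z": -7,"ax": 0,"ay": 0,"az": 0},
    {"x": 0,"y": 0,"z": -7,"ax": 0,"ay": 0,"az": 0},
    {"x": 0,"y": 0,"z": -7,"ax": 0,"ay": 0,"az": 0},
    {"x": 0,"y": 0,"z": -7,"ax": 0,"ay": 0,"az": 0},
    {"x": 0,"y": 0,"z": -7,"ax": 0,"ay": 0,"az": 0},
    {"x": 0,"y": 0,"z": -7,"ax": 0,"ay": 0,"az": 0},
    {"x": 0,"y": 0,"z": -7,"ax": 0,"ay": 0,"az": 0},
    {"x": 0,"y": 0,"z": -7,"ax": 0,"ay": 0,"az": 0},
    {"x": 0,"y": 0,"z": -4,"ax": 0,"ay": 0,"az": 0},
    {"x": 0,"y": 0,"z": 0,"ax": 0,"ay": 0,"az": 0},
    {"x": 0,"y": 0,"z": 0,"ax": 0,"ay": 0,"az": 0}
  ]
}}

```text
time_s: 9.45
tool_pos: [600.1, 13.2, 144.3]
orientation: [3.141, -0.524, -3.135]
contact_force: [0.4, 0.2, -2.3]
width: 0.715
```

```bash
python3 snap.py 9 wrist scene
python3 - <<'E'
from h import *
z=lambda im,x0,y0,w,h,k: cv2.resize(im[y0:y0+h,x0:x0+w],None,fx=k,fy=k,interpolation=cv2.INTER_CUBIC)
cv2.imwrite("pics/c12.png",z(cv2.imread("pics/wrist9.png"),140,60,270,350,1.7))
cv2.imwrite("pics/c13.png",z(cv2.imread("pics/scene9.png"),215,160,90,80,7))
E
```

```text
9.45 [-0.07  0.74  1.17 -0.04  1.75 -1.64] [600.09  13.18 144.33] [ 3.14 -0.52 -3.14] [ 0.35  0.16 -2.26] 60.76369592096928
```

View pics/c12.png

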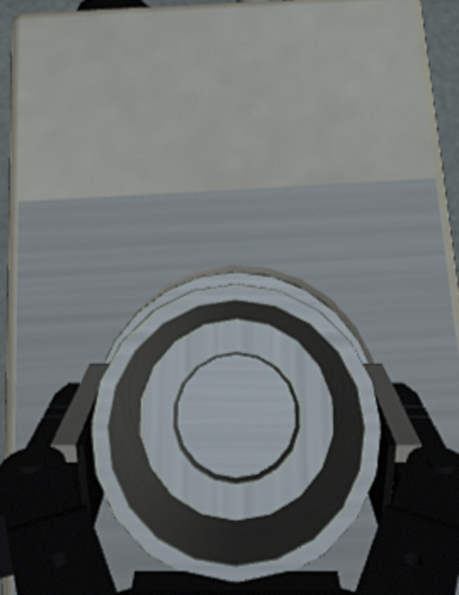

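View pics/c13.png

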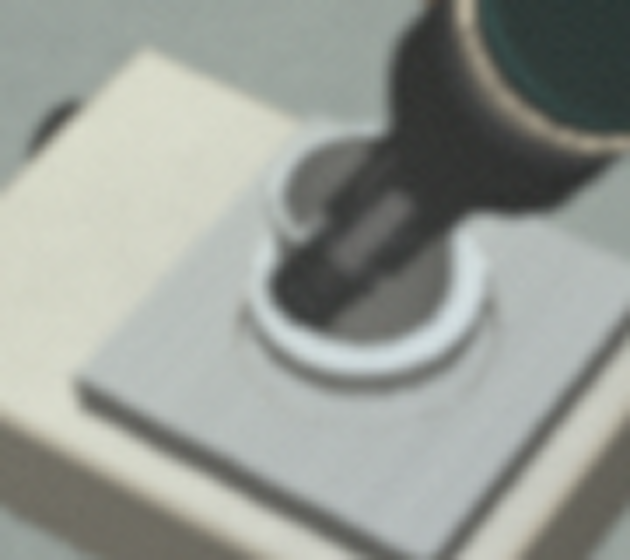

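Run:
```python
from h import *
W=load("wrist9");S=load("scene9")
A=onz(W,151.8,178.8,107);B=onz(W,395.9,165.9,107)
hy=(B-A)/np.linalg.norm(B-A);hx=np.array([hy[1],-hy[0],0]);Pw=(A+B)/2+75*hx
print(np.linalg.norm(A-B),"pocket W",Pw)
U=np.array([600.09+7.7,13.18-.9,144.33-24.4]); print("insert W",U, "ledge pred",proj(W,U+[0,0,24]),"meas 278.8,305.9; rim inner meas x",140+np.array([109,363])/1.7,"y",60+np.array([301,565])/1.7)
def ext(c,C,r,o,k):
    t=np.linspace(0,2*np.pi,200);P=np.array([proj(c,C+r*np.array([np.cos(a),np.sin(a),0])) for a in t]);P=(P+.43-o)*k
    return P.min(0),P.max(0)
print("rim",ext(W,U+[0,0,60],27,np.array([0,0]),1))
print("S flange pred",ext(S,U+[0,0,14],42,np.array([215,160]),7),"meas x247-490 ymax 376")
print("S pocket pred",ext(S,Pw,45.5,np.array([215,160]),7),"meas x240-497 ymax ~420")
# crescent in wrist: pocket top edge predicted vs flange underside/top edge
print("W pocket ymin",ext(W,Pw,45.5,np.array([140,60]),1.7),"W flange bottom",ext(W,U,42,np.array([140,60]),1.7),"top",ext(W,U+[0,0,14],42,np.array([140,60]),1.7))
```

```text
147.82121971170662 pocket W [607.29  13.82 107.  ]
insert W [607.79  12.28 119.93] ledge pred [278.92 304.88] meas 278.8,305.9; rim inner meas x [204.12 353.53] y [237.06 392.35]
rim (array([203.93, 236.74]), array([355.32, 393.59]))
S flange pred (array([236.56, 193.26]), array([476.17, 377.2 ])) meas x247-490 ymax 376
S pocket pred (array([233.3 , 231.73]), array([487.76, 429.4 ])) meas x240-497 ymax ~420
W pocket ymin (array([103.78, 273.04]), array([378.56, 555.99])) W flange bottom (array([100.93, 278.23]), array([372.32, 558.  ])) top (array([ 89.99, 270.51]), array([383.49, 573.39]))
```

Run:
```python
from h import *
z=lambda im,x0,y0,w,h,k: cv2.resize(im[y0:y0+h,x0:x0+w],None,fx=k,fy=k,interpolation=cv2.INTER_CUBIC)
cv2.imwrite("pics/c14.png",z(cv2.imread("pics/wrist9.png"),190,200,190,90,4.2))
```

```text
(no output)
```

View pics/c14.png

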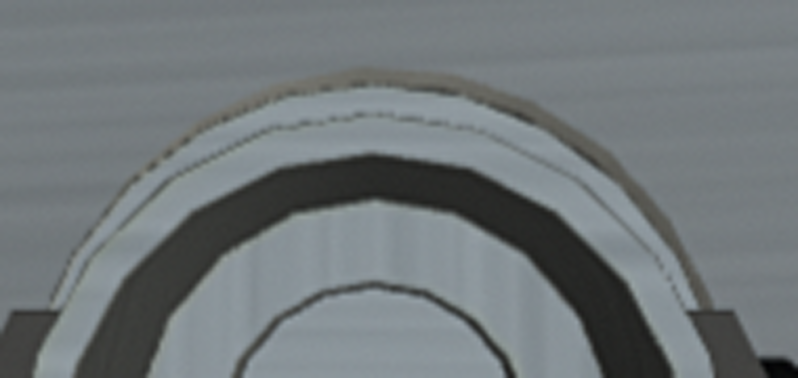

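The pocket's edge arc tops out at wrist y≈216 against 220 for the flange, and the crescent is thicker on the right. So a small correction of about (-1.5,+1), then into the mouth slowly.

Call:
{"op": "servo_tool", "data": {
  "rows": [
    {"x": -1.5,"y": 1,"z": -2,"ax": 0,"ay": 0,"az": 0},
    {"x": 0,"y": 0,"z": -3,"ax": 0,"ay": 0,"az": 0},
    {"x": 0,"y": 0,"z": -3,"ax": 0,"ay": 0,"az": 0},
    {"x": 0,"y": 0,"z": -2,"ax": 0,"ay": 0,"az": 0},
    {"x": 0,"y": 0,"z": -2,"ax": 0,"ay": 0,"az": 0},
    {"x": 0,"y": 0,"z": -2,"ax": 0,"ay": 0,"az": 0},
    {"x": 0,"y": 0,"z": -1,"ax": 0,"ay": 0,"az": 0},
    {"x": 0,"y": 0,"z": -1,"ax": 0,"ay": 0,"az": 0},
    {"x": 0,"y": 0,"z": 0,"ax": 0,"ay": 0,"az": 0}
  ]
}}

```text
time_s: 10.45
tool_pos: [598.5, 14.2, 128.1]
orientation: [3.141, -0.524, -3.135]
contact_force: [-0.0, -0.9, -2.8]
width: 0.713
```

```bash
python3 snap.py 10 wrist scene
python3 - <<'E'
from h import *
z=lambda im,x0,y0,w,h,k: cv2.resize(im[y0:y0+h,x0:x0+w],None,fx=k,fy=k,interpolation=cv2.INTER_CUBIC)
a=z(cv2.imread("pics/wrist10.png"),190,200,190,90,4.2);b=z(cv2.imread("pics/scene10.png"),225,175,80,60,5)
o=np.zeros((378,798+0,3),np.uint8);o=a
cv2.imwrite("pics/c15.png",o);cv2.imwrite("pics/c16.png",b)
E
```

```text
10.45 [-0.07  0.75  1.19 -0.04  1.72 -1.64] [598.48  14.18 128.14] [ 3.14 -0.52 -3.14] [-0.   -0.91 -2.78] 60.61251319893656
```

View pics/c15.png

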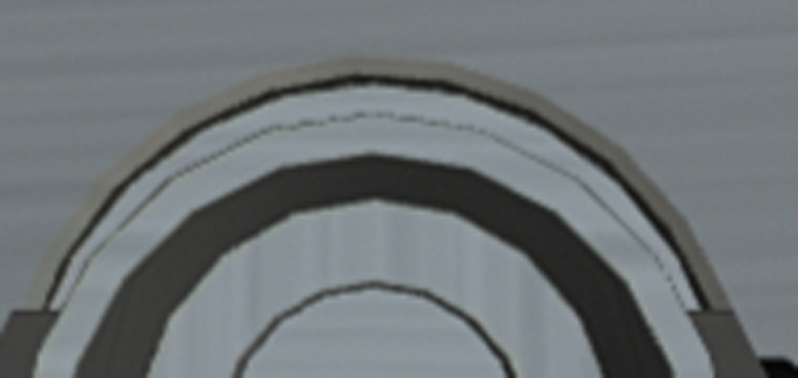

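View pics/c16.png

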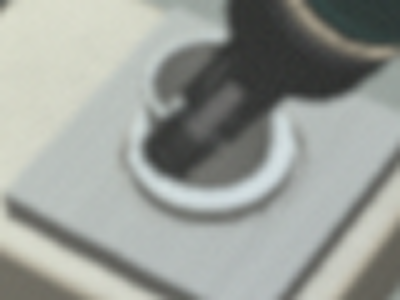

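The gap is now even all round. Continuing down to the floor.

Call:
{"op": "servo_tool", "data": {
  "rows": [
    {"x": 0,"y": 0,"z": -1,"ax": 0,"ay": 0,"az": 0},
    {"x": 0,"y": 0,"z": -1,"ax": 0,"ay": 0,"az": 0},
    {"x": 0,"y": 0,"z": -1,"ax": 0,"ay": 0,"az": 0},
    {"x": 0,"y": 0,"z": -1,"ax": 0,"ay": 0,"az": 0},
    {"x": 0,"y": 0,"z": -0.5,"ax": 0,"ay": 0,"az": 0},
    {"x": 0,"y": 0,"z": 0,"ax": 0,"ay": 0,"az": 0}
  ]
}}

```text
time_s: 11.15
tool_pos: [598.4, 14.2, 123.6]
orientation: [3.141, -0.524, -3.135]
contact_force: [-0.1, -0.2, -2.1]
width: 0.716
```

Call:
{"op": "servo_tool", "data": {
  "rows": [
    {"x": 0,"y": 0,"z": -0.5,"ax": 0,"ay": 0,"az": 0},
    {"x": 0,"y": 0,"z": -0.5,"ax": 0,"ay": 0,"az": 0},
    {"x": 0,"y": 0,"z": -0.5,"ax": 0,"ay": 0,"az": 0},
    {"x": 0,"y": 0,"z": 0,"ax": 0,"ay": 0,"az": 0}
  ]
}}

```text
time_s: 11.55
tool_pos: [598.5, 14.2, 122.2]
orientation: [3.141, -0.524, -3.135]
contact_force: [0.5, 0.1, -2.2]
width: 0.715
```

Call:
{"op": "servo_tool", "data": {
  "rows": [
    {"x": 0,"y": 0,"z": -0.5,"ax": 0,"ay": 0,"az": 0},
    {"x": 0,"y": 0,"z": -0.5,"ax": 0,"ay": 0,"az": 0},
    {"x": 0,"y": 0,"z": 0,"ax": 0,"ay": 0,"az": 0}
  ]
}}

```text
time_s: 11.85
tool_pos: [598.5, 14.2, 121.2]
orientation: [3.141, -0.524, -3.135]
contact_force: [-0.4, 0.3, -1.9]
width: 0.716
```

Call:
{"op": "servo_tool", "data": {
  "rows": [
    {"x": 0,"y": 0,"z": -0.5,"ax": 0,"ay": 0,"az": 0},
    {"x": 0,"y": 0,"z": -0.5,"ax": 0,"ay": 0,"az": 0},
    {"x": 0,"y": 0,"z": 0,"ax": 0,"ay": 0,"az": 0}
  ]
}}

```text
time_s: 12.15
tool_pos: [598.6, 14.2, 120.8]
orientation: [3.141, -0.523, -3.135]
contact_force: [-0.2, 0.3, 1.7]
width: 0.715
```

Call:
{"op": "servo_tool", "data": {
  "rows": [
    {"x": 0,"y": 0,"z": -0.5,"ax": 0,"ay": 0,"az": 0},
    {"x": 0,"y": 0,"z": 0,"ax": 0,"ay": 0,"az": 0}
  ]
}}

```text
time_s: 12.35
tool_pos: [598.6, 14.2, 120.7]
orientation: [3.141, -0.523, -3.135]
contact_force: [-0.1, -0.1, 4.6]
width: 0.714
```

```bash
python3 snap.py 11 wrist scene
python3 - <<'E'
from h import *
z=lambda im,x0,y0,w,h,k: cv2.resize(im[y0:y0+h,x0:x0+w],None,fx=k,fy=k,interpolation=cv2.INTER_CUBIC)
a=z(cv2.imread("pics/wrist11.png"),160,190,230,220,2.5);b=z(cv2.imread("pics/scene11.png"),235,165,70,70,6)
cv2.imwrite("pics/c17.png",a);cv2.imwrite("pics/c18.png",b)
E
```

```text
12.35 [-0.07  0.76  1.19 -0.04  1.71 -1.64] [598.58  14.21 120.67] [ 3.14 -0.52 -3.14] [-0.08 -0.07  4.58] 60.65664057987638
```

View pics/c17.png

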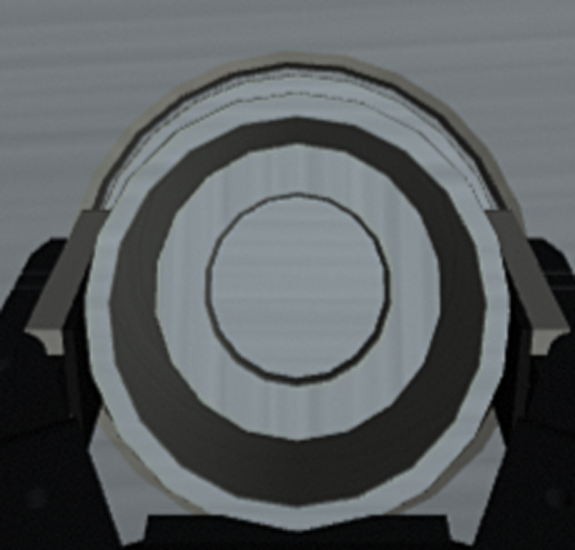

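View pics/c18.png

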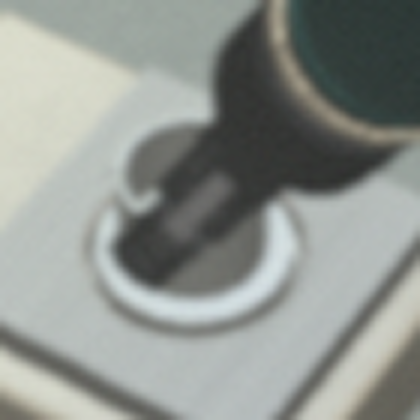

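The insert is seated on the floor at 4.6 N with an even gap. Releasing.

Call:
{"op": "servo_tool", "data": {
  "rows": [
    {"x": 0,"y": 0,"z": 0,"ax": 0,"ay": 0,"az": 0},
    {"x": 0,"y": 0,"z": 0,"ax": 0,"ay": 0,"az": 0},
    {"x": 0,"y": 0,"z": 0,"ax": 0,"ay": 0,"az": 0},
    {"x": 0,"y": 0,"z": 0,"ax": 0,"ay": 0,"az": 0},
    {"x": 0,"y": 0,"z": 0,"ax": 0,"ay": 0,"az": 0},
    {"x": 0,"y": 0,"z": 0,"ax": 0,"ay": 0,"az": 0},
    {"x": 0,"y": 0,"z": 0,"ax": 0,"ay": 0,"az": 0}
  ],
  "jaw": 0
}}

```text
time_s: 13.15
tool_pos: [598.5, 14.2, 119.7]
orientation: [3.141, -0.524, -3.135]
contact_force: [0.2, -0.3, -1.2]
width: 1.004
```

```bash
python3 snap.py 12 wrist
```

```text
13.15 [-0.07  0.76  1.19 -0.04  1.71 -1.64] [598.53  14.18 119.73] [ 3.14 -0.52 -3.14] [ 0.24 -0.3  -1.19] 85.31494196991021
```

View pics/wrist12.png

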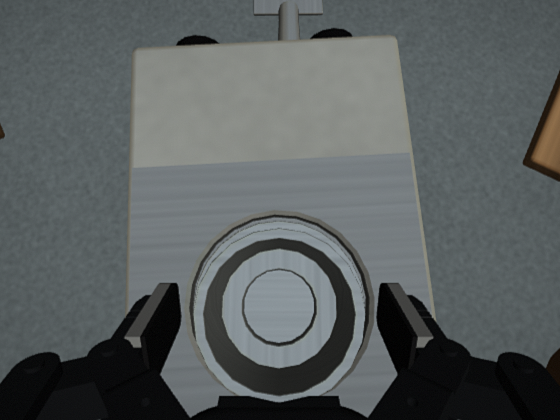

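Call:
{"op": "servo_tool", "data": {
  "rows": [
    {"x": 3,"y": 0,"z": 5.2,"ax": 0,"ay": 0,"az": 0},
    {"x": 5,"y": 0,"z": 8.7,"ax": 0,"ay": 0,"az": 0},
    {"x": 8,"y": 0,"z": 13.9,"ax": 0,"ay": 0,"az": 0},
    {"x": 10,"y": 0,"z": 17.3,"ax": 0,"ay": 0,"az": 0},
    {"x": 10,"y": 0,"z": 17.3,"ax": 0,"ay": 0,"az": 0},
    {"x": 10,"y": 0,"z": 17.3,"ax": 0,"ay": 0,"az": 0},
    {"x": 4,"y": 0,"z": 17,"ax": 0,"ay": 0,"az": 0},
    {"x": 0,"y": 0,"z": 17,"ax": 0,"ay": 0,"az": 0},
    {"x": 0,"y": 0,"z": 0,"ax": 0,"ay": 0,"az": 0}
  ]
}}

```text
time_s: 14.1
tool_pos: [649.9, 14.1, 236.6]
orientation: [3.141, -0.519, -3.135]
contact_force: [-0.0, -0.1, 0.9]
width: 1.0
```

```bash
python3 snap.py 13 scene wrist
python3 - <<'E'
from h import *
z=lambda im,x0,y0,w,h,k: cv2.resize(im[y0:y0+h,x0:x0+w],None,fx=k,fy=k,interpolation=cv2.INTER_CUBIC)
a=z(cv2.imread("pics/scene13.png"),220,150,90,85,6)
cv2.imwrite("pics/c19.png",a)
E
```

```text
14.1 [-0.06  0.74  0.93 -0.04  1.98 -1.65] [649.9   14.1  236.62] [ 3.14 -0.52 -3.14] [-0.01 -0.09  0.88] 85.01203261316846
```

View pics/c19.png

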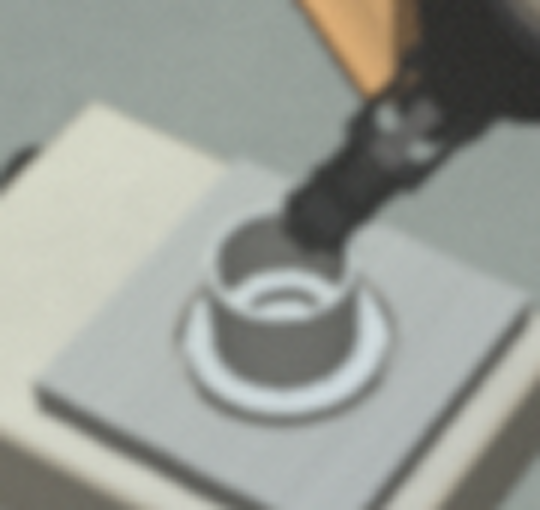

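View pics/wrist13.png

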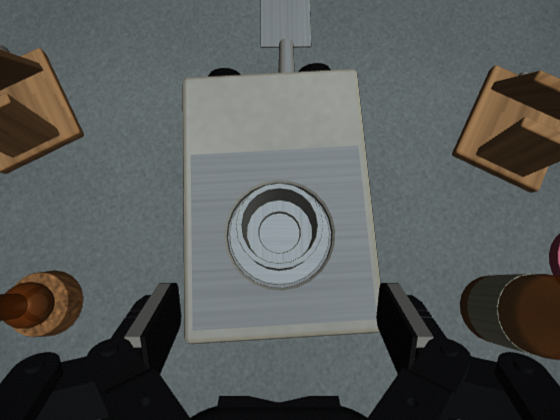

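The insert sits home and level. Next I move above the flask with the tool vertical.

Call:
{"op": "servo_tool", "data": {
  "rows": [
    {"x": 2,"y": -25,"z": 0,"ax": 0,"ay": -0.0524,"az": 0},
    {"x": 2,"y": -25,"z": 0,"ax": 0,"ay": -0.0524,"az": 0},
    {"x": 2,"y": -25,"z": 0,"ax": 0,"ay": -0.0524,"az": 0},
    {"x": 2,"y": -25,"z": 0,"ax": 0,"ay": -0.0524,"az": 0},
    {"x": 2,"y": -25,"z": 0,"ax": 0,"ay": -0.0524,"az": 0},
    {"x": 2,"y": -25,"z": 0,"ax": 0,"ay": -0.0524,"az": 0},
    {"x": 2,"y": -25,"z": 0,"ax": 0,"ay": -0.0524,"az": 0},
    {"x": 2,"y": -25,"z": 0,"ax": 0,"ay": -0.0524,"az": 0},
    {"x": 2,"y": -25,"z": -5,"ax": 0,"ay": -0.0524,"az": 0},
    {"x": 5,"y": -28,"z": -5,"ax": 0,"ay": -0.0524,"az": 0},
    {"x": 0,"y": 0,"z": 0,"ax": 0,"ay": 0,"az": 0},
    {"x": 0,"y": 0,"z": 0,"ax": 0,"ay": 0,"az": 0}
  ]
}}

```text
time_s: 15.4
tool_pos: [670.2, -238.8, 222.3]
orientation: [-3.141, -0.002, -3.138]
contact_force: [0.1, 1.0, -0.9]
width: 0.998
```

```bash
python3 snap.py 14 scene top wrist
python3 - <<'E'
from h import *
z=lambda im,x0,y0,w,h,k: cv2.resize(im[y0:y0+h,x0:x0+w],None,fx=k,fy=k,interpolation=cv2.INTER_CUBIC)
a=z(cv2.imread("pics/scene0.png"),190,265,60,70,6)
b=z(cv2.imread("pics/top14.png"),225,155,100,100,4)
o=np.zeros((420,780,3),np.uint8);o[:420,:360]=a;o[:400,370:770]=b
cv2.imwrite("pics/c20.png",o)
E
```

```text
15.4 [-0.44  0.53  1.25 -0.    1.36 -2.01] [ 670.2  -238.83  222.33] [-3.14 -0.   -3.14] [ 0.1   0.96 -0.88] 84.81121563396525
```

View pics/c20.png

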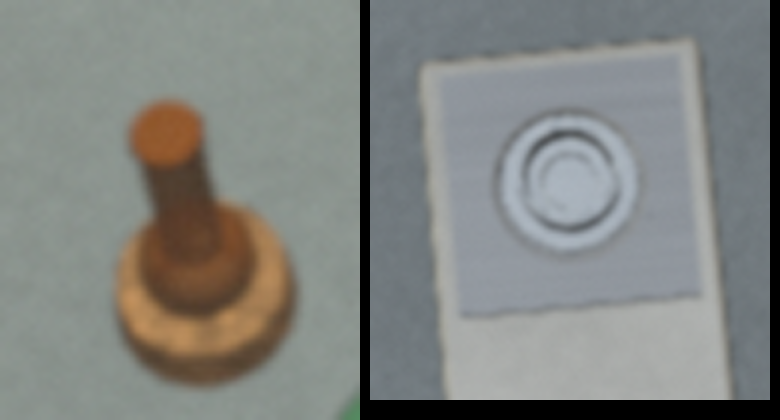

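View pics/wrist14.png

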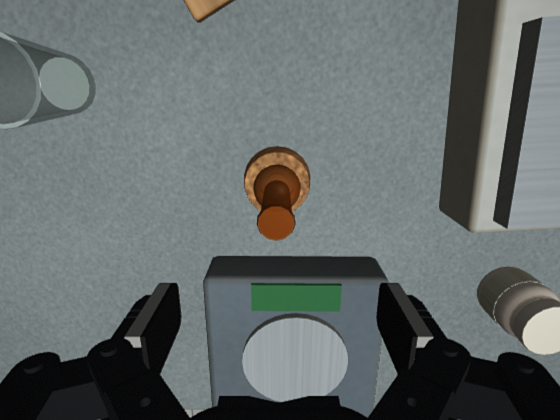

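Run:
```python
from h import *
W=load("wrist14");S=load("scene0");T=load("top0")
f=lambda a,b:(190+a/6-.4,265+b/6-.4)
print("W lip",onz(W,276,222,140),"ring",onz(W,277,182,25))
print("S lip",onz(S,*f(168,133),140),"ring",onz(S,*f(207,277),25))
t=(340+156/4-.4,145+101/4-.4)
print("tri lip",tri([(W,276,222),(S,*f(168,133)),(T,*t)]))
print("TCP px",proj(W,[670.2,-238.8,222.3]))
# insert now in top14
T2=load("top14"); g=lambda a,b:(225+a/4-.4,155+b/4-.4)
print("insert flange T",onz(T2,*g(199,183),111))
W13=load("wrist13"); print("insert rim/ledge W13",onz(W13,279.5,232,121.5),onz(W13,280,236,111))
```

```text
W lip [ 668.61 -240.62  140.  ] ring [ 668.28 -240.44   25.  ]
S lip [ 675.31 -239.12  140.  ] ring [ 675.68 -237.59   25.  ]
tri lip (array([ 672.6 , -239.62,  135.31]), [2.4, 2.1, 1.6])
TCP px [278.65 286.41]
insert flange T [609.55  13.92 111.  ]
insert rim/ledge W13 [607.51  13.74 121.5 ] [609.42  14.21 111.  ]
```

Call:
{"op": "servo_tool", "data": {
  "rows": [
    {"x": 1.3,"y": -1,"z": -14,"ax": 0,"ay": 0,"az": 0},
    {"x": 0,"y": 0,"z": -14,"ax": 0,"ay": 0,"az": 0},
    {"x": 0,"y": 0,"z": -14,"ax": 0,"ay": 0,"az": 0},
    {"x": 0,"y": 0,"z": -14,"ax": 0,"ay": 0,"az": 0},
    {"x": 0,"y": 0,"z": -14,"ax": 0,"ay": 0,"az": 0},
    {"x": 0,"y": 0,"z": -14,"ax": 0,"ay": 0,"az": 0},
    {"x": 0,"y": 0,"z": -14,"ax": 0,"ay": 0,"az": 0},
    {"x": 0,"y": 0,"z": -14,"ax": 0,"ay": 0,"az": 0},
    {"x": 0,"y": 0,"z": -14,"ax": 0,"ay": 0,"az": 0},
    {"x": 0,"y": 0,"z": -10,"ax": 0,"ay": 0,"az": 0},
    {"x": 0,"y": 0,"z": 0,"ax": 0,"ay": 0,"az": 0}
  ]
}}

```text
time_s: 16.65
tool_pos: [671.6, -239.3, 85.4]
orientation: [-3.14, -0.002, -3.136]
contact_force: [0.2, 0.1, 0.4]
width: 1.001
```

```bash
python3 snap.py 15 scene wrist
```

```text
16.65 [-0.44  0.65  1.38 -0.    1.11 -2.01] [ 671.64 -239.32   85.39] [-3.14 -0.   -3.14] [0.24 0.09 0.41] 85.08057539249836
```

View pics/wrist15.png

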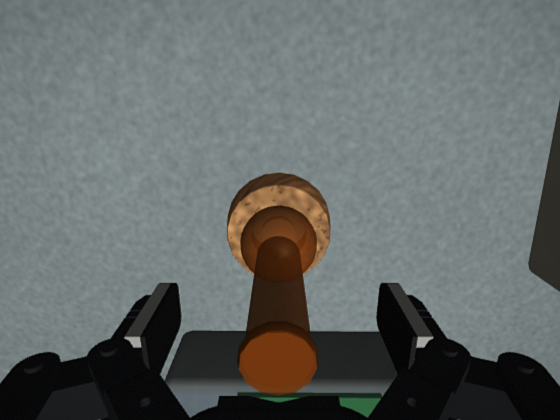

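Run:
```python
from h import *
W=load("wrist15")
print("W lip",onz(W,278,357,140),"ring",onz(W,279,225,25), "bulb",onz(W,279,242,41))
```

```text
W lip [ 664.19 -240.9   140.  ] ring [ 663.82 -240.52   25.  ] bulb [ 668.39 -240.5    41.  ]
```

Run:
```python
from h import *
W=load("wrist15");V=load("wrist14");S=load("scene15")
print(-W["R"].T@W["t"],-V["R"].T@V["t"],W["R"],V["R"])
print(tri([(W,278,357),(V,276,222)]))
for z in (120,130,135,140): print(z,onz(W,278,357,z),onz(V,276,222,z))
t=load("top0")
z=lambda im,x0,y0,w,h,k: cv2.resize(im[y0:y0+h,x0:x0+w],None,fx=k,fy=k,interpolation=cv2.INTER_CUBIC)
cv2.imwrite("pics/c21.png",np.hstack([z(W["img"],210,160,140,240,2.4),z(V["img"],230,140,100,110,4)[:440][:,:400] if 0 else cv2.resize(z(V["img"],230,140,90,110,5),(450,576))]))
cv2.imwrite("pics/c22.png",z(S["img"],160,230,120,100,5))
```

```text
[ 587.25 -241.14  227.64] [ 586.18 -239.37  364.  ] [[-0.01  1.   -0.  ]
 [ 0.95  0.01  0.32]
 [ 0.32  0.   -0.95]] [[-0.01  1.   -0.  ]
 [ 0.95  0.01  0.32]
 [ 0.32  0.   -0.95]]
(array([ 671.8 , -240.78,  131.34]), [0.1, 0.1])
120 [ 681.75 -240.85  120.  ] [ 675.97 -240.74  120.  ]
130 [ 672.97 -240.88  130.  ] [ 672.29 -240.68  130.  ]
135 [ 668.58 -240.89  135.  ] [ 670.45 -240.65  135.  ]
140 [ 664.19 -240.9   140.  ] [ 668.61 -240.62  140.  ]
```

View pics/c21.png

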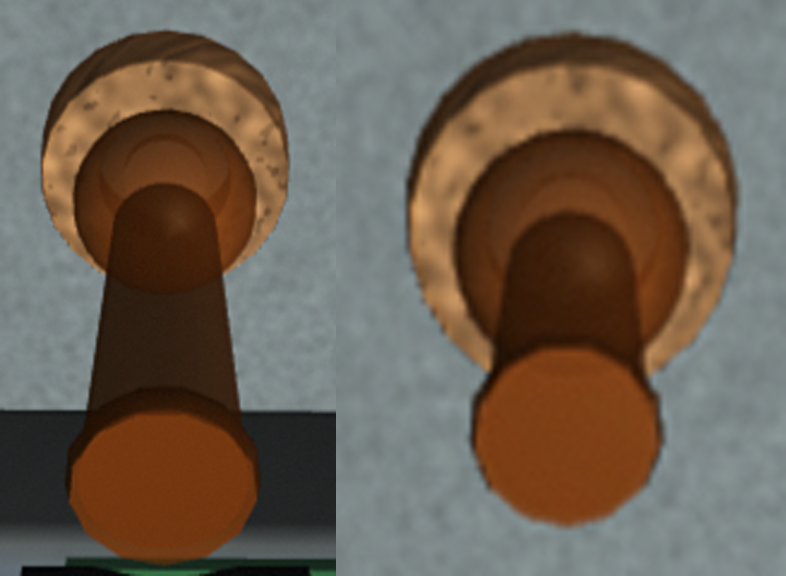

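View pics/c22.png

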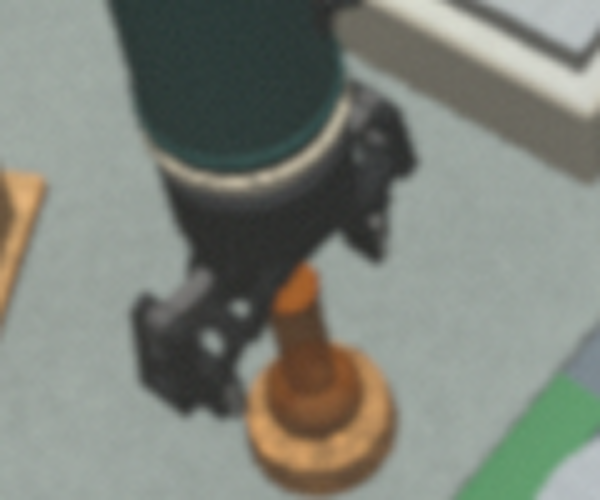

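Triangulating the two wrist views puts the lip at (671.8,-240.8), in line with the tool at (671.6,-239.3). I'll nudge 1 mm in y and close gently.

Call:
{"op": "servo_tool", "data": {
  "rows": [
    {"x": 0,"y": -1,"z": 0,"ax": 0,"ay": 0,"az": 0},
    {"x": 0,"y": 0,"z": 0,"ax": 0,"ay": 0,"az": 0},
    {"x": 0,"y": 0,"z": 0,"ax": 0,"ay": 0,"az": 0},
    {"x": 0,"y": 0,"z": 0,"ax": 0,"ay": 0,"az": 0},
    {"x": 0,"y": 0,"z": 0,"ax": 0,"ay": 0,"az": 0},
    {"x": 0,"y": 0,"z": 0,"ax": 0,"ay": 0,"az": 0},
    {"x": 0,"y": 0,"z": 0,"ax": 0,"ay": 0,"az": 0},
    {"x": 0,"y": 0,"z": 0,"ax": 0,"ay": 0,"az": 0},
    {"x": 0,"y": 0,"z": 0,"ax": 0,"ay": 0,"az": 0},
    {"x": 0,"y": 0,"z": 0,"ax": 0,"ay": 0,"az": 0}
  ],
  "jaw": 255,
  "force": 30
}}

```text
time_s: 17.75
tool_pos: [673.0, -240.6, 87.8]
orientation: [-3.139, 0.001, -3.136]
contact_force: [0.1, 2.7, 5.3]
width: 0.27
```

```bash
python3 snap.py 16 wrist
```

```text
17.75 [-0.44  0.65  1.37 -0.    1.11 -2.01] [ 673.04 -240.61   87.78] [-3.14  0.   -3.14] [0.06 2.73 5.34] 22.937321220342213
```

View pics/wrist16.png

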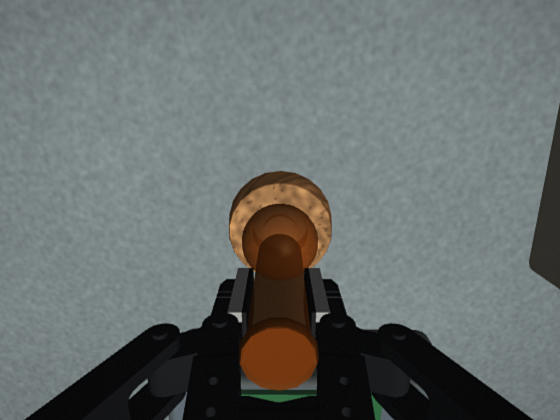

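Call:
{"op": "servo_tool", "data": {
  "rows": [
    {"x": 0,"y": 0,"z": 3,"ax": 0,"ay": 0,"az": 0},
    {"x": 0,"y": 0,"z": 6,"ax": 0,"ay": 0,"az": 0},
    {"x": 0,"y": 0,"z": 10,"ax": 0,"ay": 0,"az": 0},
    {"x": 0,"y": 0,"z": 16,"ax": 0,"ay": 0,"az": 0},
    {"x": 0,"y": 0,"z": 20,"ax": 0,"ay": 0,"az": 0},
    {"x": 0,"y": 0,"z": 20,"ax": 0,"ay": 0,"az": 0},
    {"x": 0,"y": 0,"z": 20,"ax": 0,"ay": 0,"az": 0},
    {"x": 0,"y": 0,"z": 20,"ax": 0,"ay": 0,"az": 0},
    {"x": 0,"y": 0,"z": 20,"ax": 0,"ay": 0,"az": 0},
    {"x": 0,"y": 0,"z": 20,"ax": 0,"ay": 0,"az": 0},
    {"x": 0,"y": 0,"z": 15,"ax": 0,"ay": 0,"az": 0},
    {"x": 0,"y": 0,"z": 0,"ax": 0,"ay": 0,"az": 0}
  ]
}}

```text
time_s: 19.0
tool_pos: [674.4, -241.6, 261.4]
orientation: [-3.136, 0.006, -3.136]
contact_force: [0.6, -0.8, -1.2]
width: 0.273
```

```bash
python3 snap.py 17 wrist scene
```

```text
19.0 [-0.44  0.5   1.2  -0.    1.43 -2.02] [ 674.35 -241.61  261.38] [-3.14  0.01 -3.14] [ 0.55 -0.79 -1.16] 23.243670625461885
```

View pics/wrist17.png

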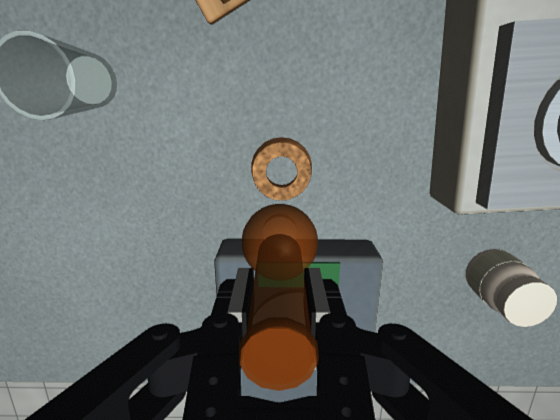

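View pics/scene17.png

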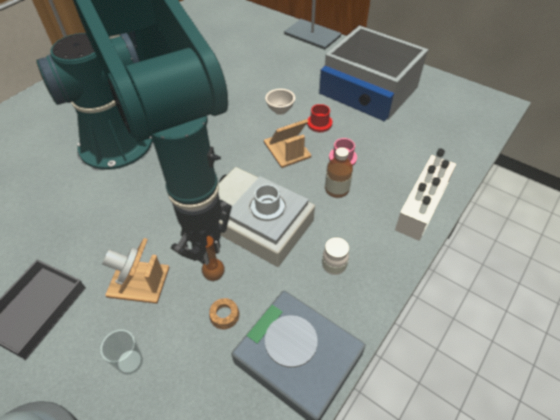

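Call:
{"op": "servo_tool", "data": {
  "rows": [
    {"x": -4,"y": 15,"z": 2,"ax": 0,"ay": 0,"az": 0},
    {"x": -6,"y": 25,"z": 2,"ax": 0,"ay": 0,"az": 0},
    {"x": -7,"y": 28,"z": 2,"ax": 0,"ay": 0,"az": 0},
    {"x": -7,"y": 28,"z": 0,"ax": 0,"ay": 0,"az": 0},
    {"x": -7,"y": 28,"z": 0,"ax": 0,"ay": 0,"az": 0},
    {"x": -7,"y": 28,"z": 0,"ax": 0,"ay": 0,"az": 0},
    {"x": -7,"y": 28,"z": 0,"ax": 0,"ay": 0,"az": 0},
    {"x": -7,"y": 28,"z": 0,"ax": 0,"ay": 0,"az": 0},
    {"x": -7,"y": 28,"z": 0,"ax": 0,"ay": 0,"az": 0},
    {"x": -6,"y": 18,"z": 0,"ax": 0,"ay": 0,"az": 0},
    {"x": 0,"y": 0,"z": 0,"ax": 0,"ay": 0,"az": 0},
    {"x": 0,"y": 0,"z": 0,"ax": 0,"ay": 0,"az": 0}
  ]
}}

```text
time_s: 20.3
tool_pos: [607.4, 13.4, 263.1]
orientation: [-3.139, -0.0, -3.135]
contact_force: [1.0, -0.6, -1.4]
width: 0.27
```

```bash
python3 snap.py 18 wrist scene top
python3 - <<'E'
from h import *
z=lambda im,x0,y0,w,h,k: cv2.resize(im[y0:y0+h,x0:x0+w],None,fx=k,fy=k,interpolation=cv2.INTER_CUBIC)
cv2.imwrite("pics/c23.png",z(cv2.imread("pics/scene18.png"),220,110,100,110,5))
E
```

```text
20.3 [-0.09  0.34  1.45 -0.    1.35 -1.67] [607.41  13.43 263.08] [-3.14 -0.   -3.13] [ 0.99 -0.55 -1.45] 22.930445182644977
```

View pics/wrist18.png

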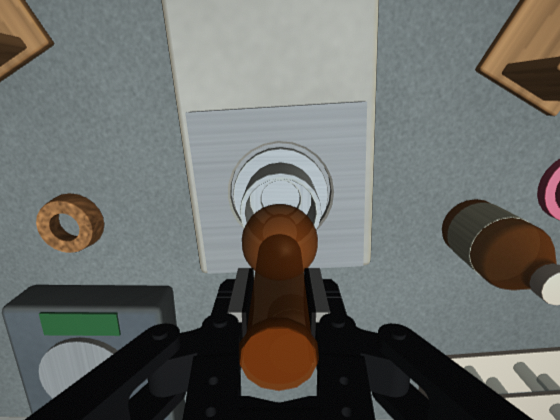

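View pics/c23.png

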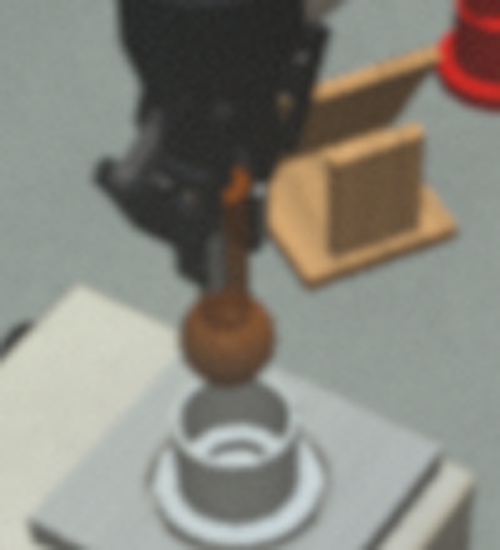

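Run:
```python
from h import *
S=load("scene18");W=load("wrist18"); f=lambda a,b:(220+a/5-.4,110+b/5-.4)
print("bulb S",onz(S,*f(228,338),216.3),"rim S",onz(S,*f(236,419),157),"flange S",onz(S,*f(238.5,478),111))
X=np.array([609.,13.5,0]);
for z in (216.3,157,111): print(z,(proj(S,X+[0,0,z])+.4-[220,110])*5)
print("bulb W",onz(W,280,241,216.3),"ledge W",onz(W,281,196,121.5),onz(W,280,187,111))
A=[onz(W,*p,107) for p in [(187,111),(366,101),(369,264),(203,272)]];print(np.mean(A,0),A)
```

```text
bulb S [609.78  13.38 216.3 ] rim S [610.12  15.81 157.  ] flange S [609.45  16.27 111.  ]
216.3 [226.83 337.11]
157 [231.24 420.89]
111 [234.41 481.06]
bulb W [603.43  13.06 216.3 ] ledge W [603.05  14.1  121.5 ] [597.93  13.23 111.  ]
[604.75  14.36 107.  ] [array([535.23, -63.72, 107.  ]), array([526.4,  82.6, 107. ]), array([673.77,  98.57, 107.  ]), array([683.61, -60.02, 107.  ])]
```

Bulb and cup agree in x. In y the bulb is 1–2.5 mm short, so I'll shift +1.5 and lower the bulb into the cup mouth.

Call:
{"op": "servo_tool", "data": {
  "rows": [
    {"x": 0.5,"y": 1.5,"z": -5,"ax": 0,"ay": 0,"az": 0},
    {"x": 0,"y": 0,"z": -6,"ax": 0,"ay": 0,"az": 0},
    {"x": 0,"y": 0,"z": -6,"ax": 0,"ay": 0,"az": 0},
    {"x": 0,"y": 0,"z": -6,"ax": 0,"ay": 0,"az": 0},
    {"x": 0,"y": 0,"z": -6,"ax": 0,"ay": 0,"az": 0},
    {"x": 0,"y": 0,"z": -4,"ax": 0,"ay": 0,"az": 0},
    {"x": 0,"y": 0,"z": -3,"ax": 0,"ay": 0,"az": 0},
    {"x": 0,"y": 0,"z": 0,"ax": 0,"ay": 0,"az": 0},
    {"x": 0,"y": 0,"z": 0,"ax": 0,"ay": 0,"az": 0}
  ]
}}

```text
time_s: 21.35
tool_pos: [608.4, 14.7, 227.6]
orientation: [-3.139, 0.001, -3.136]
contact_force: [0.4, 0.2, -1.2]
width: 0.274
```

```bash
python3 snap.py 19 wrist scene
python3 - <<'E'
from h import *
z=lambda im,x0,y0,w,h,k: cv2.resize(im[y0:y0+h,x0:x0+w],None,fx=k,fy=k,interpolation=cv2.INTER_CUBIC)
a=z(cv2.imread("pics/scene19.png"),230,150,70,75,6)
b=z(cv2.imread("pics/wrist19.png"),210,130,140,150,3)
cv2.imwrite("pics/c24.png",np.hstack([a[:450],b[:450][:,:380]]))
E
```

```text
21.35 [-0.09  0.37  1.5  -0.    1.27 -1.66] [608.44  14.69 227.58] [-3.14  0.   -3.14] [ 0.44  0.18 -1.18] 23.292815310061968
```

View pics/c24.png

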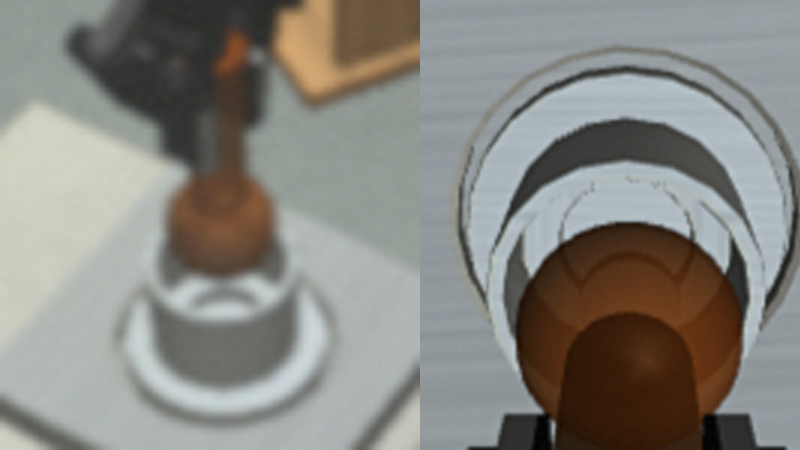

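Call:
{"op": "servo_tool", "data": {
  "rows": [
    {"x": 0.5,"y": 0,"z": -4,"ax": 0,"ay": 0,"az": 0},
    {"x": 0,"y": 0,"z": -4,"ax": 0,"ay": 0,"az": 0},
    {"x": 0,"y": 0,"z": -4,"ax": 0,"ay": 0,"az": 0},
    {"x": 0,"y": 0,"z": -4,"ax": 0,"ay": 0,"az": 0},
    {"x": 0,"y": 0,"z": -4,"ax": 0,"ay": 0,"az": 0},
    {"x": 0,"y": 0,"z": -4,"ax": 0,"ay": 0,"az": 0},
    {"x": 0,"y": 0,"z": 0,"ax": 0,"ay": 0,"az": 0}
  ]
}}

```text
time_s: 22.15
tool_pos: [608.3, 14.7, 202.6]
orientation: [-3.139, -0.001, -3.136]
contact_force: [-0.1, -0.5, -1.7]
width: 0.273
```

Call:
{"op": "servo_tool", "data": {
  "rows": [
    {"x": 0,"y": 0,"z": -3,"ax": 0,"ay": 0,"az": 0},
    {"x": 0,"y": 0,"z": -3,"ax": 0,"ay": 0,"az": 0},
    {"x": 0,"y": 0,"z": -2,"ax": 0,"ay": 0,"az": 0},
    {"x": 0,"y": 0,"z": -2,"ax": 0,"ay": 0,"az": 0},
    {"x": 0,"y": 0,"z": -2,"ax": 0,"ay": 0,"az": 0},
    {"x": 0,"y": 0,"z": -1,"ax": 0,"ay": 0,"az": 0},
    {"x": 0,"y": 0,"z": 0,"ax": 0,"ay": 0,"az": 0}
  ]
}}

```text
time_s: 22.85
tool_pos: [608.7, 14.7, 190.3]
orientation: [-3.139, 0.0, -3.136]
contact_force: [0.8, 0.2, -1.7]
width: 0.272
```

```bash
python3 snap.py 20 wrist scene
python3 - <<'E'
from h import *
z=lambda im,x0,y0,w,h,k: cv2.resize(im[y0:y0+h,x0:x0+w],None,fx=k,fy=k,interpolation=cv2.INTER_CUBIC)
a=z(cv2.imread("pics/scene20.png"),230,150,70,75,6)
b=z(cv2.imread("pics/wrist20.png"),210,130,140,150,3)
cv2.imwrite("pics/c25.png",np.hstack([a[:450],b[:450][:,:380]]))
E
```

```text
22.85 [-0.09  0.41  1.54 -0.    1.19 -1.66] [608.71  14.69 190.28] [-3.14  0.   -3.14] [ 0.8   0.18 -1.67] 23.15027629766515
```

View pics/c25.png

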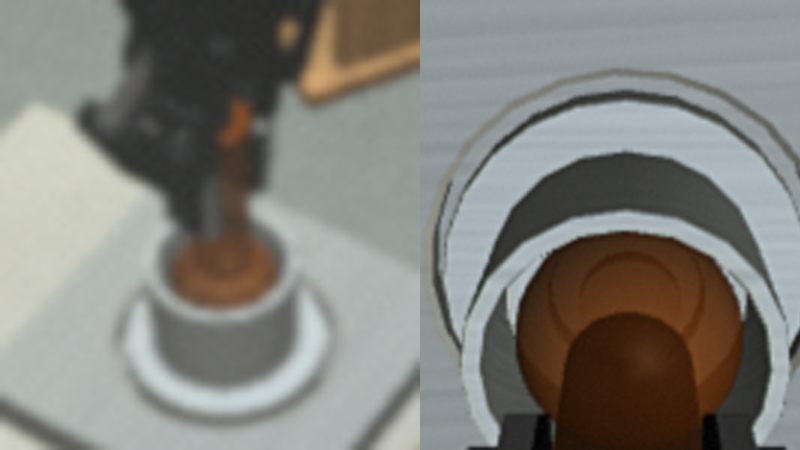

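Call:
{"op": "servo_tool", "data": {
  "rows": [
    {"x": 0,"y": 0,"z": -1,"ax": 0,"ay": 0,"az": 0},
    {"x": 0,"y": 0,"z": -1,"ax": 0,"ay": 0,"az": 0},
    {"x": 0,"y": 0,"z": -1,"ax": 0,"ay": 0,"az": 0},
    {"x": 0,"y": 0,"z": -1,"ax": 0,"ay": 0,"az": 0},
    {"x": 0,"y": 0,"z": 0,"ax": 0,"ay": 0,"az": 0}
  ]
}}

```text
time_s: 23.45
tool_pos: [608.8, 14.5, 186.4]
orientation: [-3.139, 0.0, -3.136]
contact_force: [0.6, -1.1, -1.1]
width: 0.275
```

Call:
{"op": "servo_tool", "data": {
  "rows": [
    {"x": 0,"y": 0,"z": -0.5,"ax": 0,"ay": 0,"az": 0},
    {"x": 0,"y": 0,"z": -0.5,"ax": 0,"ay": 0,"az": 0},
    {"x": 0,"y": 0,"z": -0.5,"ax": 0,"ay": 0,"az": 0},
    {"x": 0,"y": 0,"z": 0,"ax": 0,"ay": 0,"az": 0}
  ]
}}

```text
time_s: 23.85
tool_pos: [609.1, 14.4, 185.9]
orientation: [-3.139, 0.001, -3.136]
contact_force: [-1.1, -1.6, 5.8]
width: 0.273
```

Contact at about 7 N with the bulb on the ledge. Releasing.

Call:
{"op": "servo_tool", "data": {
  "rows": [
    {"x": 0,"y": 0,"z": 0.3,"ax": 0,"ay": 0,"az": 0},
    {"x": 0,"y": 0,"z": 0,"ax": 0,"ay": 0,"az": 0},
    {"x": 0,"y": 0,"z": 0,"ax": 0,"ay": 0,"az": 0},
    {"x": 0,"y": 0,"z": 0,"ax": 0,"ay": 0,"az": 0},
    {"x": 0,"y": 0,"z": 0,"ax": 0,"ay": 0,"az": 0},
    {"x": 0,"y": 0,"z": 0,"ax": 0,"ay": 0,"az": 0},
    {"x": 0,"y": 0,"z": 0,"ax": 0,"ay": 0,"az": 0},
    {"x": 0,"y": 0,"z": 0,"ax": 0,"ay": 0,"az": 0},
    {"x": 0,"y": 0,"z": 0,"ax": 0,"ay": 0,"az": 0}
  ],
  "jaw": 0
}}

```text
time_s: 24.75
tool_pos: [608.9, 14.7, 185.3]
orientation: [-3.139, 0.0, -3.136]
contact_force: [0.5, -0.2, 1.0]
width: 0.999
```

```bash
python3 snap.py 21 wrist scene
```

```text
24.75 [-0.09  0.41  1.54 -0.    1.18 -1.66] [608.86  14.68 185.28] [-3.14  0.   -3.14] [ 0.54 -0.15  1.02] 84.91878064122697
```

View pics/wrist21.png

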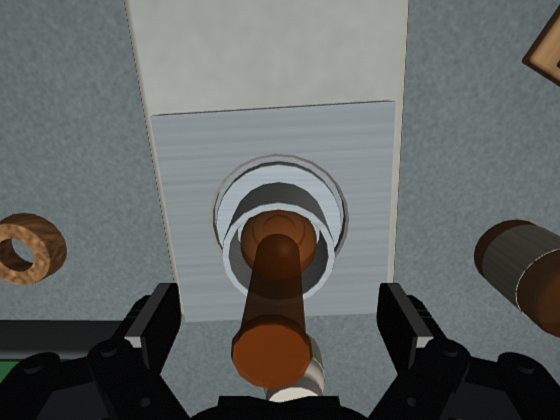

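Released; the lean is slight (lip at x≈270 against the bulb at ≈279). Retreating straight up, then aside.

Call:
{"op": "servo_tool", "data": {
  "rows": [
    {"x": 0,"y": 0,"z": 5,"ax": 0,"ay": 0,"az": 0},
    {"x": 0,"y": 0,"z": 10,"ax": 0,"ay": 0,"az": 0},
    {"x": 0,"y": 0,"z": 15,"ax": 0,"ay": 0,"az": 0},
    {"x": 0,"y": 0,"z": 20,"ax": 0,"ay": 0,"az": 0},
    {"x": 0,"y": 0,"z": 20,"ax": 0,"ay": 0,"az": 0},
    {"x": 0,"y": 0,"z": 20,"ax": 0,"ay": 0,"az": 0},
    {"x": -10,"y": 0,"z": 20,"ax": 0,"ay": 0,"az": 0},
    {"x": -20,"y": 10,"z": 10,"ax": 0,"ay": 0,"az": 0},
    {"x": -20,"y": 30,"z": 0,"ax": 0,"ay": 0,"az": 0},
    {"x": -20,"y": 30,"z": 0,"ax": 0,"ay": 0,"az": 0},
    {"x": -20,"y": 30,"z": 0,"ax": 0,"ay": 0,"az": 0},
    {"x": 0,"y": 0,"z": 0,"ax": 0,"ay": 0,"az": 0}
  ]
}}

```text
time_s: 26.05
tool_pos: [516.3, 117.6, 306.4]
orientation: [-3.141, 0.0, -3.133]
contact_force: [-0.6, -0.1, 0.7]
width: 0.999
```

```bash
python3 snap.py 22 wrist scene top
python3 - <<'E'
from h import *
z=lambda im,x0,y0,w,h,k: cv2.resize(im[y0:y0+h,x0:x0+w],None,fx=k,fy=k,interpolation=cv2.INTER_CUBIC)
a=z(cv2.imread("pics/scene22.png"),220,120,90,110,5)
b=z(cv2.imread("pics/top22.png"),230,150,85,110,4)
o=np.zeros((550,800,3),np.uint8);o[:,:450]=a;o[:440,455:795]=b
cv2.imwrite("pics/c26.png",o)
E
```

```text
26.05 [ 0.09  0.19  1.55 -0.    1.39 -1.49] [516.26 117.65 306.42] [-3.14  0.   -3.13] [-0.55 -0.13  0.71] 84.91228574528643
```

View pics/c26.png

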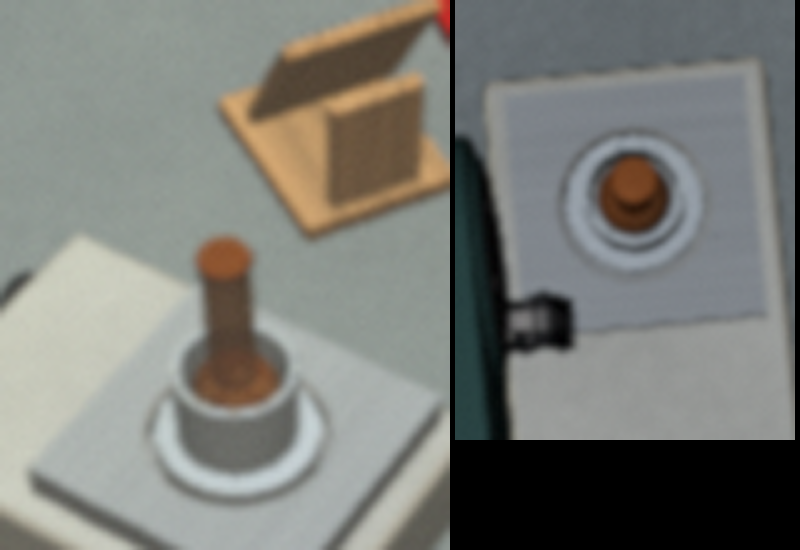

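View pics/scene22.png

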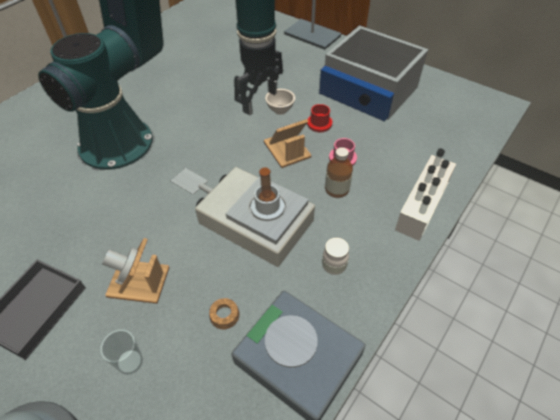

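Run:
```python
from h import *
S=load("scene22");T=load("top22")
X,e=tri([(S,220+224/5-.4,120+258/5-.4),(T,230+(634-455)/4-.4,150+181/4-.4)])
print("lip",X,e)
F,e=tri([(S,220+239/5-.4,120+430/5-.4),(T,230+(633-455)/4-.4,150+202/4-.4)]);print("flange",F,e)
P=onz(T,230+(633-455)/4-.4,150+203/4-.4,107);print("pocket/flange T",onz(T,230+(633-455)/4-.4,150+202/4-.4,111))
print("lean approx",np.hypot(*(X-F)[:2])/108)
for n in("top","scene"):
    a=load(n+"0")["img"];b=load(n+"22")["img"];d=cv2.absdiff(a,b).max(2)>40
    k=cv2.connectedComponentsWithStats(cv2.morphologyEx(d.astype(np.uint8),cv2.MORPH_OPEN,np.ones((3,3))))[2];print(n,k[1:].tolist())
```

```text
lip [608.3   12.01 236.3 ] [0.9, 0.9]
flange [610.42  14.8  111.45] [0.4, 0.4]
pocket/flange T [610.19  14.52 111.  ]
lean approx 0.032403588232973526
top [[364, 165, 20, 20, 258], [144, 185, 116, 235, 15374], [265, 188, 19, 20, 297], [142, 275, 5, 4, 18], [152, 339, 5, 4, 17], [153, 344, 4, 5, 19], [156, 351, 3, 3, 9], [0, 354, 55, 45, 1260], [0, 373, 6, 26, 116], [0, 408, 13, 12, 95]]
scene [[46, 0, 59, 40, 1593], [106, 0, 58, 80, 3682], [235, 0, 41, 39, 1140], [276, 0, 9, 4, 31], [288, 0, 7, 6, 25], [296, 0, 4, 3, 12], [289, 15, 3, 4, 12], [68, 29, 6, 4, 22], [234, 36, 49, 79, 2345], [38, 63, 37, 49, 858], [59, 66, 8, 7, 44], [87, 69, 4, 3, 12], [79, 100, 36, 13, 169], [276, 108, 15, 17, 151], [257, 167, 20, 35, 454], [255, 200, 24, 14, 235], [212, 282, 20, 36, 443]]
```

The lip is at z=236.3 (236 expected) and the flange top at 111.4 (111 expected). The lean is about 0.03 rad, and frame differencing shows no change at the other objects. Handing in.

Run:
```python
from station import bot
print(bot.sign_off())
```

```text
the job is handed in; nothing more can be done
None
```

The wide-cup insert is seated in the hotplate's pocket, cup up, and the flask is standing in the cup, both released. I handed the job in at about 26 s of the 67 s allowed.

- **Insert:** I gripped it by the cup and lifted it off the easel. I corrected its position over the pocket from the wrist and scene cameras, then lowered it until it touched the floor at under 8 N. After release it looked centred in the pocket. The flange top measured 111.4 mm high, against 111 mm expected.
- **Flask:** I gripped it by the neck at 30 N and lowered it until the bulb pressed on the ledge with about 7 N. After release the lip measured 236.3 mm high, against 236 mm expected, with a lean of about 0.03 rad.
- **Other things on the bench:** comparing the first and last pictures showed changes only at the robot, easel A, the hotplate and the cork ring. The arm was well clear when I handed in.

**Disagreements:** the wrist camera was off by several millimetres close up. It put the flask's lip about 5 to 8 mm too low, and its x position drifted. I therefore used comparisons within one view, two-view triangulation and the other cameras to set positions. Those differed from each other by 1–4 mm, within the play in the pocket and the cup.

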